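Sort left- and right-hand angle brackets into covered bins

ROBOT

A 6-joint arm with a two-finger parallel gripper is mounted at the origin on the work surface. World frame = base frame: x ahead of the robot, y to its left, z up, the work surface at z = 0. Lengths are in mm, angles in rad, forces in N, time in s.
With the tool pointing down it reaches from about 300 to 775 mm from the base axis. Payload 14.6 kg.
Tool frame: the origin (TCP) lies on the front face of the gripper's body, between the roots of the fingers; the fingertips stand 97 mm ahead of it and the grasp point (between the pads) lies 78 mm ahead of it; z points along the fingers, y is the direction in which the jaws open and shut (so a half turn about z gives the same grasp; the last joint's range is limited). The gripper opens to 94 mm and grips with 3 to 60 N. Pads are 16 mm wide; open, the fingers measure 119 mm over their backs; the gripper's body (75 mm by 177 mm) begins 78 mm behind the grasp point.
Start: joints at [-1.285, 0.3, 1.521, -0, 1.321, -0.067], TCP at [190.032, -516.118, 302.646] pointing down, gripper open.
Joint ranges: [-3.03, 3.03], [-0.79, 2.21], [0.23, 2.52], [-1.04, 4.18], [0, 3.07], [-2.55, 2.55]. Speed limits (rad/s): [2.22, 2.22, 2.57, 3.14, 3.14, 3.14].

INTERFACE

Orientations are given as [roll, pitch, yaw] about the fixed x, y, z axes, in that order (R = Rz(yaw) Ry(pitch) Rx(roll)).
In Python, from cell import manip, eyes, finder gives the robot as it stands.
- The arm moves only by the tool drive_tool, never from a script. Its argument "rows" is a list of rows, each an object with "offset": the shift along the tool's x, y, z in mm, a list of three; "spin": the turn about the tool's z in degrees; "jaw": the finger opening in mm, from 0 to 94. In form: [{"offset": [dx, dy, dz], "spin": spin, "jaw": jaw}, ...]. A call has 1 to 20 rows; each row shifts and turns the commanded pose from where the row before left it, along the tool's axes as they then stand; what a row does not reach is not made up. A row lasts 1/10 s, in which the tool goes at most 50 mm and 8.59 degrees, less where a joint would pass 70% of its speed; a pose out of reach is approached as far as the arm can. A call is refused whole if a number of a shift passes 50 or a number of a turn 8.59, either way. A call with a gripper value outside its range is refused whole. The fingers move at their own pace and stop on an object; "force" is the grip in N (left out, the last holds). Time passes only in rows, so rows that do not move let the fingers close. It gives the time, the measured TCP pose, the force and the opening at its end, in the units of the state.
- manip.read_state(): the state, without advancing time (a new reading comes with each control period).
- eyes.camera(name): name is "scene" or "top"; returns a dict with "color" (480x640x3 uint8, blue, green, red), "depth" (480x640 float32, mm along the optical axis (not along the pixel's ray), 0 where there is no reading), "vfov" (degrees; the focal length in pixels is half the picture's height over the tangent of half this angle, whatever the lens; pixels are square), "cx", "cy" (the principal point, pixels), "rvec" (rotation vector, rad) and "tvec" (3), from world to camera coordinates, as OpenCV has them. Camera axes: x right, y down, z forward; pixel columns grow to the right and rows downward; lengths in mm; the calibration is good to about 2 mm. A picture is of the moment at which its call begins.
- manip.sign_off(): hands the job in, once; it reports no verdict.
Trained networks look in the newest picture that a camera, given by its name, has taken for a name from the list of things; names that differ only in an ending like _2 or _b are one class to them, and where a whole thing is asked for, a point or a joint stands for the part that bears it (a point fixed in the world has none). Each returns a list of dicts, best first, with "p" (0 to 1); they miss things now and then, are a little off and sometimes report something else, mostly with a low value. They report only what shows in the picture. A call takes as long as a camera call. They do not tell look-alikes from the thing itself.
- finder.find_in(camera, target): "uv" ([column, row] in pixels, amid what is visible of it).
The state is a dict: "clock": time; "joints": joint angles; "qd": joint speeds; "effort": joint torques, N m; "eef_pos": TCP position; "eef_rot": TCP orientation; "wrist_force": force on the tool from outside, world axes, zero at the start; "moment": the same for the moment, N m; "finger_gap": finger opening in mm.
Only numpy, scipy, OpenCV 4.12 (cv2) and the standard library are available. Lean on these libraries where they do the work, as an engineer would, in place of code of your own. Each camera call takes 0.05 s, during which the arm holds its last target. There are 200 camera calls.

TASK

Lift the loose covers off the yellow and the blue bin and lay both flat on the bench; then put all the left-hand angle brackets into the yellow bin and all the right-hand ones into the blue bin (with the upright plate behind and the foot pointing towards you, a left-hand bracket has its foot at the left end). When all are sorted, put each cover back on the bin of its own colour so that it sits fully home, and leave the carton, wire spool and screwdriver where they are.

Things in the scene. Friction and masses are not known exactly. Their poses are not given: they have to be found in the camera images.
- left_1: Left-hand aluminium angle bracket, 65 to 125 g. Upright plate 60 long (own x) x 8 thick (y) x 32 high (z); a foot plate 8 thick, 26 wide, reaches 28 out from it to own -y along its lower edge at x -30 to -4 mm: plate behind, foot towards you, the foot is at the left end. Origin: middle of the upright plate's underside; z up at the start. May be absent (None).
- left_2: Left-hand aluminium angle bracket, 65 to 125 g. Upright plate 60 long (own x) x 8 thick (y) x 32 high (z); a foot plate 8 thick, 26 wide, reaches 28 out from it to own -y along its lower edge at x -30 to -4 mm: plate behind, foot towards you, the foot is at the left end. Origin: middle of the upright plate's underside; z up at the start. May be absent (None).
- left_3: Left-hand aluminium angle bracket, 65 to 125 g. Upright plate 60 long (own x) x 8 thick (y) x 32 high (z); a foot plate 8 thick, 26 wide, reaches 28 out from it to own -y along its lower edge at x -30 to -4 mm: plate behind, foot towards you, the foot is at the left end. Origin: middle of the upright plate's underside; z up at the start. May be absent (None).
- right_1: Right-hand aluminium angle bracket, 65 to 125 g. Upright plate 60 long (own x) x 8 thick (y) x 32 high (z); a foot plate 8 thick, 26 wide, reaches 28 out from it to own -y along its lower edge at x +4 to +30 mm: plate behind, foot towards you, the foot is at the right end. Origin: middle of the upright plate's underside; z up at the start. May be absent (None).
- right_2: Right-hand aluminium angle bracket, 65 to 125 g. Upright plate 60 long (own x) x 8 thick (y) x 32 high (z); a foot plate 8 thick, 26 wide, reaches 28 out from it to own -y along its lower edge at x +4 to +30 mm: plate behind, foot towards you, the foot is at the right end. Origin: middle of the upright plate's underside; z up at the start. May be absent (None).
- right_3: Right-hand aluminium angle bracket, 65 to 125 g. Upright plate 60 long (own x) x 8 thick (y) x 32 high (z); a foot plate 8 thick, 26 wide, reaches 28 out from it to own -y along its lower edge at x +4 to +30 mm: plate behind, foot towards you, the foot is at the right end. Origin: middle of the upright plate's underside; z up at the start. May be absent (None).
- yellow_bin: Yellow open plastic bin for left-hand brackets, fixed to the bench: outside 168 (own x) x 108 (y) x 65 high, walls and floor 4 thick. Origin: centre of its underside, z up. The two bins may swap sides.
- yellow_cover: Yellow loose cover, at first on its bin: top plate 178 (own x) x 118 (y) x 5; under it a panel 150 x 90 x 6 that drops into the bin's mouth with 5 play all round; on top a black bar handle 60 (x) x 14 (y) x 28 high. Origin: centre of the panel's underside; handle 11 to 39 above it. Seated: origin 59 above the bin's. 150 to 310 g.
- blue_bin: Blue open plastic bin for right-hand brackets, fixed to the bench: outside 168 (own x) x 108 (y) x 65 high, walls and floor 4 thick. Origin: centre of its underside, z up. The two bins may swap sides.
- blue_cover: Blue loose cover, at first on its bin: top plate 178 (own x) x 118 (y) x 5; under it a panel 150 x 90 x 6 that drops into the bin's mouth with 5 play all round; on top a black bar handle 60 (x) x 14 (y) x 28 high. Origin: centre of the panel's underside; handle 11 to 39 above it. Seated: origin 59 above the bin's. 150 to 310 g.
- carton: Bystander: open cardboard carton 120 x 150 x 45 high; origin: centre of its underside. Not to be disturbed.
- wire_spool: Bystander: grey plastic spool standing on end, 80 diameter x 58 high; origin: centre of its underside. Not to be disturbed.
- screwdriver: Bystander: red-handled screwdriver lying on the bench, 160 long. Not to be disturbed.
Things that resemble listed ones, but are neither listed nor needed, are in the scene too. What is shaped like the left_3 but green or orange is not meant.

How it is judged (in metres and radians):
On the way, in this order (a step that is already met when the one before it is completed fails the run):
1. both covers are off and lie flat on the bench (height (world z) of yellow_cover between -0.01 and 0.015 m and angle between each of yellow_cover, blue_cover's own z axis and vertical below 0.1 rad and linear speed of each of yellow_cover, blue_cover below 0.03 m/s and height (world z) of blue_cover between -0.01 and 0.015 m), for 0.2 s.
2. every left-hand bracket is in the yellow bin and every right-hand one in the blue bin (x of left_1 in the frame of yellow_bin between -0.084 and 0.084 m and y of left_1 in the frame of yellow_bin between -0.054 and 0.054 m and z of left_1 in the frame of yellow_bin between 0 and 0.058 m and linear speed of each of left_1, left_2, left_3, right_1, right_2, right_3 below 0.03 m/s and x of left_2 in the frame of yellow_bin between -0.084 and 0.084 m and y of left_2 in the frame of yellow_bin between -0.054 and 0.054 m and z of left_2 in the frame of yellow_bin between 0 and 0.058 m and x of left_3 in the frame of yellow_bin between -0.084 and 0.084 m and y of left_3 in the frame of yellow_bin between -0.054 and 0.054 m and z of left_3 in the frame of yellow_bin between 0 and 0.058 m and x of right_1 in the frame of blue_bin between -0.084 and 0.084 m and y of right_1 in the frame of blue_bin between -0.054 and 0.054 m and z of right_1 in the frame of blue_bin between 0 and 0.058 m and x of right_2 in the frame of blue_bin between -0.084 and 0.084 m and y of right_2 in the frame of blue_bin between -0.054 and 0.054 m and z of right_2 in the frame of blue_bin between 0 and 0.058 m and x of right_3 in the frame of blue_bin between -0.084 and 0.084 m and y of right_3 in the frame of blue_bin between -0.054 and 0.054 m and z of right_3 in the frame of blue_bin between 0 and 0.058 m), for 0.2 s.
At the end, for the whole second after the job is handed in: Every left-hand bracket present lies in the yellow bin and every right-hand one in the blue bin, at rest; each cover sits home on the bin of its own colour: within 12 mm of centred, within 5 mm of its seated height, level to 0.06 rad and square to the bin to 0.12 rad (either way round) (all of step 2 and x of yellow_cover in the frame of yellow_bin between -0.012 and 0.012 m and y of yellow_cover in the frame of yellow_bin between -0.012 and 0.012 m and z of yellow_cover in the frame of yellow_bin between 0.054 and 0.064 m and angle between each of yellow_cover, blue_cover's own z axis and vertical below 0.06 rad and angle between the x axis of yellow_cover and the x axis of yellow_bin, either way round below 0.12 rad and linear speed of each of yellow_cover, blue_cover below 0.02 m/s and x of blue_cover in the frame of blue_bin between -0.012 and 0.012 m and y of blue_cover in the frame of blue_bin between -0.012 and 0.012 m and z of blue_cover in the frame of blue_bin between 0.054 and 0.064 m and angle between the x axis of blue_cover and the x axis of blue_bin, either way round below 0.12 rad); the robot touches nothing.
It fails at once if the carton is moved by more than 5 cm (distance of carton from where it was at the start of the episode above 0.05 m).
It fails at once if the wire spool is moved by more than 5 cm (distance of wire_spool from where it was at the start of the episode above 0.05 m).
It fails at once if the screwdriver is moved by more than 5 cm (distance of screwdriver from where it was at the start of the episode above 0.05 m).
Of left_1, left_2, left_3 only 2 to 3 are there at a start; the rules pass over those that are not, and their reading is None.
Of right_1, right_2, right_3 only 2 to 3 are there at a start; the rules pass over those that are not, and their reading is None.
At some moment in a run one of left_1, left_2, left_3, right_1, right_2, right_3 may be knocked a few centimetres aside while the robot is not near it.
It also fails if it takes over 210 s, if anything falls off the work surface, if the arm or the gripper's body presses on something with over 40 N, if the wrist force passes 120 N, or if a joint passes its speed limit or range.

## Working session

There is one attempt and no reset: what is moved stays moved. The work goes in short steps, Python scripts to look and compute and a tool call to move; the robot and the scene stay as the last step left them, time stands still between calls to the robot, and variables do not carry over. Pictures are saved under pics/ and viewed, about 12 in all and at most 16, crops included, and the job is handed in when it is done.

Besides the shell and the picture viewer there is one more tool, called after ">>>" as name([rows], argument=value, ...), one row to a line, values as JSON. drive_tool: Moves the arm, as the interface text tells. Its arguments: {"type":"object","properties":{"rows":{"type":"array","items":{"type":"object","properties":{"offset":{"type":"array","items":{"type":"number"}},"spin":{"type":"number"},"jaw":{"type":"number"}}}},"force":{"type":"number"}},"required":["rows"]}

```bash
ls; mkdir -p pics
cat > h.py <<'E'
import numpy as np, cv2
from cell import manip, eyes, finder
def cloud(c):
    d=c["depth"]; H,W=d.shape
    f=H/2/np.tan(np.radians(c["vfov"])/2)
    u,v=np.meshgrid(np.arange(W),np.arange(H))
    P=np.stack([(u-c["cx"])/f*d,(v-c["cy"])/f*d,d],-1)
    R,_=cv2.Rodrigues(np.array(c["rvec"],float))
    w=(P-np.array(c["tvec"],float).ravel())@R
    w[d==0]=np.nan
    return w
def rect(cam,x0=200,x1=800,y0=-700,y1=700,zmin=-50,s=1.0):
    """orthographic top view from the points: colour image and height"""
    pass
E
python3 - <<'E'
from h import *
for n in("top","scene"):
    c=eyes.camera(n); cv2.imwrite(f"pics/{n}0.png",c["color"]); np.savez(f"{n}0.npz",w=cloud(c),col=c["color"])
    print(n,c["vfov"],c["cx"],c["cy"],c["rvec"],c["tvec"])
    for t in("left_1","right_1","yellow_bin","yellow_cover","blue_cover","carton","wire_spool","screwdriver"):
        print(t,[(np.round(r["uv"]).tolist(),round(r["p"],2)) for r in finder.find_in(n,t)])
print(manip.read_state())
E
```

```text
pics
top 43.92333937647165 314.21438179663596 244.8403293606128 [ 2.11083071 -2.14229689  0.17754762] [  7.49108024 582.26850861 987.42101725]
left_1 [([415.0, 359.0], 0.79), ([333.0, 353.0], 0.79), ([310.0, 245.0], 0.74), ([380.0, 310.0], 0.7), ([263.0, 238.0], 0.55)]
right_1 [([266.0, 235.0], 0.62), ([263.0, 332.0], 0.57)]
yellow_bin [([465.0, 346.0], 0.94)]
yellow_cover [([504.0, 340.0], 0.8)]
blue_cover [([140.0, 328.0], 0.89)]
carton [([311.0, 133.0], 0.74)]
wire_spool [([230.0, 149.0], 0.7)]
screwdriver [([407.0, 160.0], 0.8)]
scene 54.077970893614825 314.1033565397218 244.19344514104318 [ 2.35576135  0.93571998 -0.28145519] [-418.73661414 -292.22433629 1379.5989885 ]
left_1 [([258.0, 219.0], 0.9), ([212.0, 246.0], 0.82), ([253.0, 259.0], 0.75), ([319.0, 254.0], 0.57), ([316.0, 352.0], 0.57)]
right_1 [([308.0, 206.0], 0.75), ([348.0, 236.0], 0.71)]
yellow_bin [([188.0, 311.0], 0.96)]
yellow_cover [([168.0, 282.0], 0.87)]
blue_cover [([354.0, 151.0], 0.77)]
carton [([391.0, 306.0], 0.9), ([349.0, 239.0], 0.71), ([254.0, 259.0], 0.39), ([320.0, 348.0], 0.18)]
wire_spool []
screwdriver [([319.0, 350.0], 0.91)]
{'clock': 0.9, 'joints': array([-1.28459710e+00,  2.99888956e-01,  1.52095354e+00, -6.15929605e-06,
        1.32070509e+00, -6.66237804e-02]), 'qd': array([-7.56181338e-04,  6.93610614e-04, -2.44795320e-04, -9.32648046e-04,
        7.95777717e-05, -2.26012963e-04]), 'effort': array([ 6.28786256e-04, -5.31660140e+01, -3.52913332e+01,  7.09686731e-02,
        2.14062317e-02, -3.75391016e-05]), 'eef_pos': array([ 190.03671999, -516.13035352,  302.67131776]), 'eef_rot': array([3.14154808e+00, 8.95524636e-06, 3.52824535e-01]), 'wrist_force': array([-1.52639907,  0.02972321,  0.69846946]), 'moment': array([ 0.0280515 , -0.01204615,  0.0153701 ]), 'finger_gap': 93.71997621241678}
```

Run:
```python
import cv2,numpy as np
d=np.load("top0.npz");w=d["w"];col=d["col"]
cv2.imwrite("pics/topbig.png",cv2.resize(col[90:450,0:640],(800,450),interpolation=cv2.INTER_CUBIC))
cv2.imwrite("pics/mid.png",cv2.resize(col[200:400,220:450],(800,696),interpolation=cv2.INTER_CUBIC)[:600])
for p in [(415,359),(333,353),(310,245),(380,310),(263,238),(263,332),(465,346),(504,340),(140,328),(311,133),(230,149),(407,160)]:
    print(p,np.round(w[p[1],p[0]]))
```

```text
(415, 359) [ 384. -175.    8.]
(333, 353) [396. -31.   9.]
(310, 245) [589.   7.  12.]
(380, 310) [ 469. -114.   34.]
(263, 238) [604.  92.   7.]
(263, 332) [434.  92.   8.]
(465, 346) [ 405. -256.   41.]
(504, 340) [ 413. -306.   98.]
(140, 328) [441. 283. 101.]
(311, 133) [805.   2.   4.]
(230, 149) [756. 146.  61.]
(407, 160) [ 741. -173.   29.]
```

View pics/topbig.png

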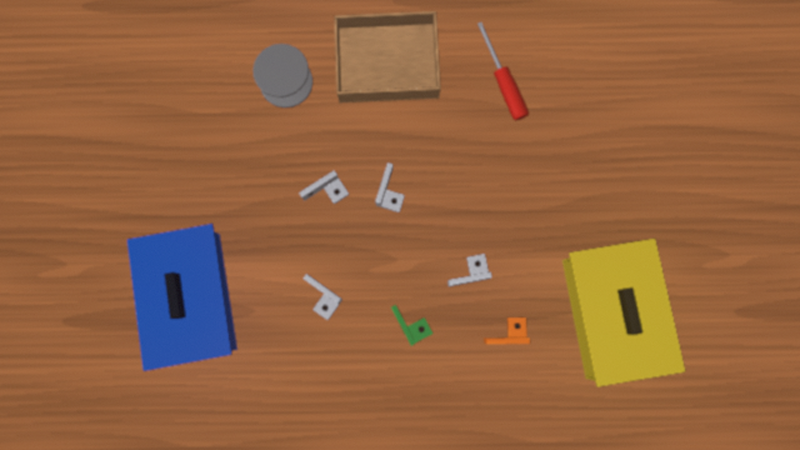

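View pics/mid.png

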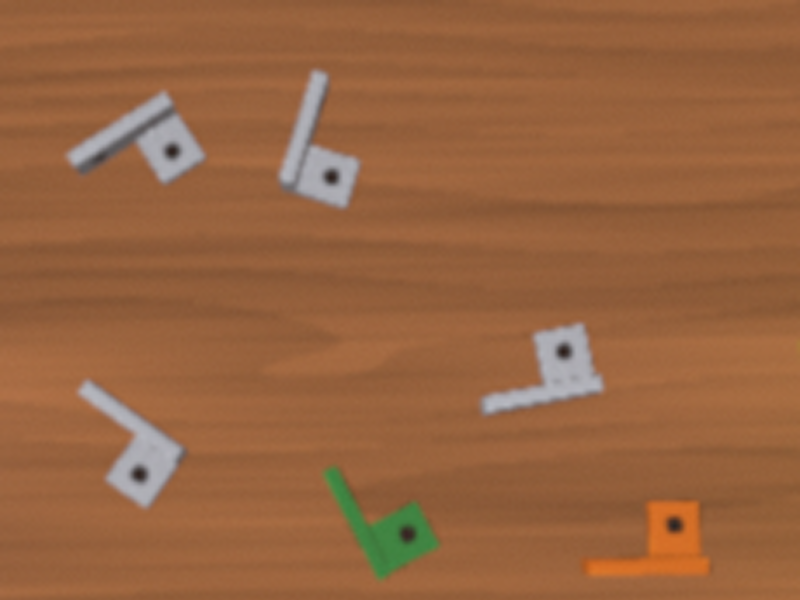

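View pics/scene0.png

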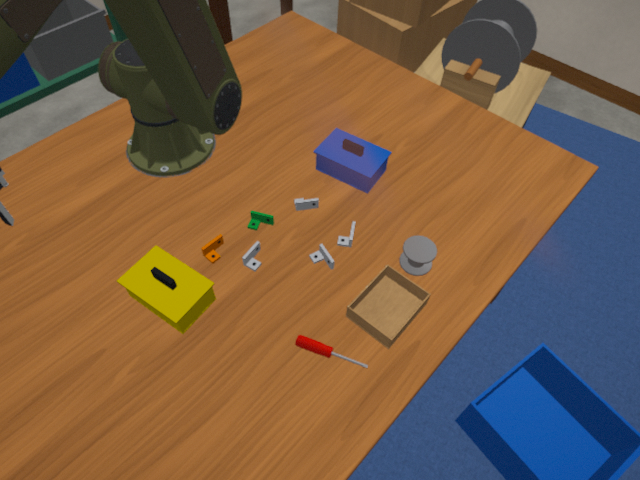

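Four silver brackets can be seen. In the mid crop, the one at top left (120,130) and the one at bottom left (140,450) are right-hand. The ones at (320,130) and (545,380) are left-hand. Green (390,525) and orange (650,560) are decoys. The blue bin is on the left (+y) and the yellow on the right (−y).

```bash
cat >> h.py <<'E'
def ray_dir_fit(pts):
    (c,s,a)=cv2.minAreaRect(pts[:,:2].astype(np.float32)); b=cv2.boxPoints((c,s,a))
    e=b[1]-b[0]; g=b[2]-b[1]; L=e if np.hypot(*e)>np.hypot(*g) else g
    return np.array(c),sorted(s),np.degrees(np.arctan2(L[1],L[0]))%180
def silver(w,col):
    c=col.astype(int); m=(c.max(2)-c.min(2)<25)&(c.max(2)>90)&(w[...,0]<680)&(w[...,0]>250)&(abs(w[...,1])<480)&(w[...,2]<120)
    n,l,s,_=cv2.connectedComponentsWithStats(m.astype(np.uint8)); return [l==i for i in range(1,n) if s[i,4]>80]
def brackets(w,col,pr=True):
    out=[]
    for m in silver(w,col):
        p=w[m]; hi=p[p[:,2]>20]; lo=p[(p[:,2]<16)&(p[:,2]>2)]
        if len(hi)<15 or len(lo)<15: print("odd",p.mean(0),len(hi),len(lo)); continue
        top=p[p[:,2]>26]; c,s,a=ray_dir_fit(top); f=lo[:,:2].mean(0)
        ux=np.array([np.cos(np.radians(a)),np.sin(np.radians(a))]); n=np.array([-ux[1],ux[0]])
        if n@(f-c)>0: n=-n; a=(a+180)%360; ux=-ux   # own y away from foot
        fx=(f-c)@ux; out.append((c,a,fx))
        print("bracket c",np.round(c,1),"size",np.round(s,1),"own-x deg",round(a,1),"foot x",round(fx,1),"LEFT" if fx<0 else "RIGHT","ztop",round(np.percentile(p[:,2],95),1))
    return out
def cover(w,col,yel):
    c=col.astype(int); m=((c[...,2]>c[...,0]+60)&(c[...,1]>c[...,0]+60)) if yel else ((c[...,0]>c[...,2]+60)&(c[...,0]>c[...,1]+40))
    m&=(w[...,0]<800)&(abs(w[...,1])<600); return m
E
python3 - <<'E'
from h import *
d=np.load("top0.npz");w=d["w"];col=d["col"]
brackets(w,col)
for y in(1,0):
    m=cover(w,col,y); p=w[m]; t=p[(p[:,2]>60)&(p[:,2]<80)]
    c,s,a=ray_dir_fit(t); print("cover",c,s,a,"z",np.median(t[:,2]))
    near=np.hypot(w[...,0]-c[0],w[...,1]-c[1])<60
    h=w[near&(w[...,2]>85)]; print(" handle",*ray_dir_fit(h),np.median(h[:,2]))
d=np.load("scene0.npz");brackets(d["w"],d["col"])
E
```

```text
bracket c [601.5  11.6] size [ 8.1 57.7] own-x deg 341.5 foot x -17.3 LEFT ztop 34.9
bracket c [602.1 106. ] size [ 8.2 58. ] own-x deg 302.7 foot x 15.0 RIGHT ztop 34.6
bracket c [ 464.8 -106.4] size [ 8.  58.4] own-x deg 100.0 foot x -16.2 LEFT ztop 34.7
bracket c [453.9  99.6] size [ 7.3 59.4] own-x deg 234.2 foot x 16.8 RIGHT ztop 34.8
cover [ 416.2230835  -309.35400391] [119.82710266113281, 178.46128845214844] 8.484281 z 70.64058083678609
 handle [ 416.31710815 -309.16134644] [15.515236854553223, 59.87046813964844] 8.330783 98.00746812281562
cover [444.96542358 288.07830811] [118.8624496459961, 176.4931640625] 9.73912 z 70.62984375617667
 handle [444.98782349 288.14141846] [15.787425994873047, 59.967689514160156] 9.948773 97.96675454817708
bracket c [455.7  97.4] size [12.3 58.2] own-x deg 231.6 foot x 6.8 RIGHT ztop 32.0
bracket c [603.6 104.2] size [ 7.  58.2] own-x deg 302.7 foot x 18.2 RIGHT ztop 32.0
bracket c [ 466.5 -109.4] size [10.8 58.7] own-x deg 100.3 foot x -12.8 LEFT ztop 32.2
bracket c [603.8   9.6] size [ 8.3 62. ] own-x deg 342.5 foot x -11.5 LEFT ztop 32.2
```

```bash
cat > go.py <<'E'
# usage: go.py x y tcpz yaw [x y tcpz yaw ...]: spin, then offset in tool axes, sequentially from present pose
import sys; from h import *
s=manip.read_state(); p=np.array(s["eef_pos"]); yaw=np.degrees(s["eef_rot"][2])
print("t",round(s["clock"],1),"pose",np.round(p,1),round(yaw,1),"rp",np.round(np.degrees(s["eef_rot"][:2]),1),"gap",round(s["finger_gap"],1),"F",np.round(s["wrist_force"],1))
a=list(map(float,sys.argv[1:]))
for i in range(0,len(a),4):
    q=np.array(a[i:i+3]); t=a[i+3]
    sp=(yaw-t+180)%360-180; yaw=t; d=q-p; p=q
    c,sn=np.cos(np.radians(t)),np.sin(np.radians(t))
    o=np.array([c*d[0]+sn*d[1],sn*d[0]-c*d[1],-d[2]]); n=int(np.ceil(np.linalg.norm(o)/40)); m=int(np.ceil(abs(sp)/8))
    print("spin %.1f = %dx%.2f | offset %s = %dx%s"%(sp,m,sp/max(m,1),np.round(o,1),n,np.round(o/max(n,1),1)))
E
python3 go.py 416.3 -309.2 300 8.4  416.3 -309.2 172 8.4 416.3 -309.2 240 8.4 610 -325 240 8.4 610 -325 114 8.4
```

```text
t 0.9 pose [ 190.  -516.1  302.7] 20.2 rp [180.   0.] gap 93.7 F [-1.5  0.   0.7]
spin 11.8 = 2x5.91 | offset [ 254.1 -171.7    2.7] = 8x[ 31.8 -21.5   0.3]
spin 0.0 = 0x0.00 | offset [  0.   0. 128.] = 4x[ 0.  0. 32.]
spin 0.0 = 0x0.00 | offset [  0.   0. -68.] = 2x[  0.   0. -34.]
spin 0.0 = 0x0.00 | offset [189.3  43.9  -0. ] = 5x[37.9  8.8 -0. ]
spin 0.0 = 0x0.00 | offset [  0.   0. 126.] = 4x[ 0.   0.  31.5]
```

>>> drive_tool([
  {"offset": [0, 0, 0], "spin": 5.9, "jaw": 50},
  {"offset": [0, 0, 0], "spin": 5.9, "jaw": 50},
  {"offset": [31.8, -21.5, 0], "spin": 0, "jaw": 50},
  {"offset": [31.8, -21.5, 0], "spin": 0, "jaw": 50},
  {"offset": [31.8, -21.5, 0], "spin": 0, "jaw": 50},
  {"offset": [31.8, -21.5, 0], "spin": 0, "jaw": 50},
  {"offset": [31.8, -21.5, 0], "spin": 0, "jaw": 50},
  {"offset": [31.8, -21.5, 0], "spin": 0, "jaw": 50},
  {"offset": [31.8, -21.5, 0], "spin": 0, "jaw": 50},
  {"offset": [31.8, -21.5, 0], "spin": 0, "jaw": 50},
  {"offset": [0, 0, 32], "spin": 0, "jaw": 50},
  {"offset": [0, 0, 32], "spin": 0, "jaw": 50},
  {"offset": [0, 0, 32], "spin": 0, "jaw": 50},
  {"offset": [0, 0, 16], "spin": 0, "jaw": 50},
  {"offset": [0, 0, 0], "spin": 0, "jaw": 50},
  {"offset": [0, 0, 0], "spin": 0, "jaw": 50},
], force=35)

```text
clock: 2.5
eef_pos: [416.7, -308.9, 191.3]
eef_rot: [3.141, -0.0, 0.147]
wrist_force: [-0.5, -0.6, -0.1]
finger_gap: 50.4
```

>>> drive_tool([
  {"offset": [0, 0, 10], "spin": 0, "jaw": 50},
  {"offset": [0, 0, 8], "spin": 0, "jaw": 50},
  {"offset": [0, 0, 0], "spin": 0, "jaw": 10},
  {"offset": [0, 0, 0], "spin": 0, "jaw": 0},
  {"offset": [0, 0, 0], "spin": 0, "jaw": 0},
  {"offset": [0, 0, 0], "spin": 0, "jaw": 0},
  {"offset": [0, 0, 0], "spin": 0, "jaw": 0},
  {"offset": [0, 0, 0], "spin": 0, "jaw": 0},
  {"offset": [0, 0, 0], "spin": 0, "jaw": 0},
  {"offset": [0, 0, 0], "spin": 0, "jaw": 0},
])

```text
clock: 3.5
eef_pos: [416.6, -308.8, 172.9]
eef_rot: [3.141, -0.0, 0.147]
wrist_force: [0.1, 0.4, 3.6]
finger_gap: 13.3
```

>>> drive_tool([
  {"offset": [0, 0, -10], "spin": 0, "jaw": 0},
  {"offset": [0, 0, -20], "spin": 0, "jaw": 0},
  {"offset": [0, 0, -40], "spin": 0, "jaw": 0},
  {"offset": [0, 0, 0], "spin": 0, "jaw": 0},
])

```text
clock: 3.9
eef_pos: [417.5, -309.5, 247.5]
eef_rot: [3.136, -0.005, 0.147]
wrist_force: [0.3, -0.1, -3.0]
finger_gap: 13.6
```

>>> drive_tool([
  {"offset": [15, 3.5, 0], "spin": 0, "jaw": 0},
  {"offset": [30, 7, 0], "spin": 0, "jaw": 0},
  {"offset": [35, 8, 0], "spin": 0, "jaw": 0},
  {"offset": [35, 8, 0], "spin": 0, "jaw": 0},
  {"offset": [35, 8, 0], "spin": 0, "jaw": 0},
  {"offset": [25, 6, 0], "spin": 0, "jaw": 0},
  {"offset": [14, 3.5, 0], "spin": 0, "jaw": 0},
  {"offset": [0, 0, 20], "spin": 0, "jaw": 0},
  {"offset": [0, 0, 30], "spin": 0, "jaw": 0},
  {"offset": [0, 0, 30], "spin": 0, "jaw": 0},
  {"offset": [0, 0, 25], "spin": 0, "jaw": 0},
  {"offset": [0, 0, 10], "spin": 0, "jaw": 0},
  {"offset": [0, 0, 0], "spin": 0, "jaw": 0},
  {"offset": [0, 0, 0], "spin": 0, "jaw": 0},
])

```text
clock: 5.3
eef_pos: [610.3, -324.8, 128.8]
eef_rot: [3.141, -0.001, 0.147]
wrist_force: [0.9, 0.9, -2.5]
finger_gap: 13.6
```

Lower another 14 mm, release and rise, then work out the next leg.

>>> drive_tool([
  {"offset": [0, 0, 7], "spin": 0, "jaw": 0},
  {"offset": [0, 0, 4], "spin": 0, "jaw": 0},
  {"offset": [0, 0, 2.5], "spin": 0, "jaw": 0},
  {"offset": [0, 0, 0], "spin": 0, "jaw": 0},
  {"offset": [0, 0, 0], "spin": 0, "jaw": 30},
  {"offset": [0, 0, 0], "spin": 0, "jaw": 40},
  {"offset": [0, 0, 0], "spin": 0, "jaw": 40},
  {"offset": [0, 0, 0], "spin": 0, "jaw": 40},
  {"offset": [0, 0, -20], "spin": 0, "jaw": 40},
  {"offset": [0, 0, -40], "spin": 0, "jaw": 40},
  {"offset": [0, 0, -40], "spin": 0, "jaw": 40},
  {"offset": [0, 0, -40], "spin": 0, "jaw": 40},
  {"offset": [0, 0, 0], "spin": 0, "jaw": 40},
])

```text
clock: 6.6
eef_pos: [611.0, -325.2, 261.0]
eef_rot: [3.135, -0.008, 0.147]
wrist_force: [-0.7, 0.2, 0.6]
finger_gap: 40.0
```

```bash
python3 go.py 445 288.2 250 9.9  445 288.2 173 9.9 445 288.2 244 9.9 615 295 244 9.9 615 295 115 9.9
```

```text
t 6.6 pose [ 611.  -325.2  261. ] 8.4 rp [179.6  -0.4] gap 40.0 F [-0.7  0.2  0.6]
spin -1.5 = 1x-1.48 | offset [ -58.  -632.8   11. ] = 16x[ -3.6 -39.5   0.7]
spin 0.0 = 0x0.00 | offset [ 0.  0. 77.] = 2x[ 0.   0.  38.5]
spin 0.0 = 0x0.00 | offset [  0.   0. -71.] = 2x[  0.    0.  -35.5]
spin 0.0 = 0x0.00 | offset [168.6  22.5  -0. ] = 5x[33.7  4.5 -0. ]
spin 0.0 = 0x0.00 | offset [  0.   0. 129.] = 4x[ 0.   0.  32.2]
```

>>> drive_tool([
  {"offset": [0, -20, 0], "spin": -1.5, "jaw": 40},
  {"offset": [-3.6, -38, 0], "spin": 0, "jaw": 40},
  {"offset": [-3.6, -39.5, 0], "spin": 0, "jaw": 40},
  {"offset": [-3.6, -39.5, 0], "spin": 0, "jaw": 40},
  {"offset": [-3.6, -39.5, 0], "spin": 0, "jaw": 40},
  {"offset": [-3.6, -39.5, 0], "spin": 0, "jaw": 40},
  {"offset": [-3.6, -39.5, 0], "spin": 0, "jaw": 40},
  {"offset": [-3.6, -39.5, 0], "spin": 0, "jaw": 40},
  {"offset": [-3.6, -39.5, 0], "spin": 0, "jaw": 40},
  {"offset": [-3.6, -39.5, 0], "spin": 0, "jaw": 40},
  {"offset": [-3.6, -39.5, 0], "spin": 0, "jaw": 40},
  {"offset": [-3.6, -39.5, 0], "spin": 0, "jaw": 40},
  {"offset": [-3.6, -39.5, 0], "spin": 0, "jaw": 40},
  {"offset": [-3.6, -39.5, 0], "spin": 0, "jaw": 40},
  {"offset": [-3.6, -39.5, 0], "spin": 0, "jaw": 40},
  {"offset": [-3.6, -39.5, 0], "spin": 0, "jaw": 40},
  {"offset": [-4, -22, 0], "spin": 0, "jaw": 40},
  {"offset": [0, 0, 0], "spin": 0, "jaw": 40},
  {"offset": [0, 0, 0], "spin": 0, "jaw": 40},
])

```text
clock: 8.5
eef_pos: [444.2, 288.9, 253.8]
eef_rot: [3.141, 0.0, 0.174]
wrist_force: [0.6, 0.4, -0.7]
finger_gap: 39.8
```

```bash
python3 go.py 445 288.2 200 9.9  445 288.2 173 9.9
```

```text
t 8.5 pose [444.2 288.9 253.8] 10.0 rp [180.   0.] gap 39.8 F [ 0.6  0.4 -0.7]
spin 0.1 = 1x0.06 | offset [ 0.6  0.8 53.8] = 2x[ 0.3  0.4 26.9]
spin 0.0 = 0x0.00 | offset [ 0.  0. 27.] = 1x[ 0.  0. 27.]
```

>>> drive_tool([
  {"offset": [0.6, 0.8, 27], "spin": 0, "jaw": 40},
  {"offset": [0, 0, 27], "spin": 0, "jaw": 40},
  {"offset": [0, 0, 18], "spin": 0, "jaw": 40},
  {"offset": [0, 0, 9], "spin": 0, "jaw": 40},
  {"offset": [0, 0, 0], "spin": 0, "jaw": 40},
  {"offset": [0, 0, 0], "spin": 0, "jaw": 10},
  {"offset": [0, 0, 0], "spin": 0, "jaw": 0},
  {"offset": [0, 0, 0], "spin": 0, "jaw": 0},
  {"offset": [0, 0, 0], "spin": 0, "jaw": 0},
  {"offset": [0, 0, 0], "spin": 0, "jaw": 0},
  {"offset": [0, 0, 0], "spin": 0, "jaw": 0},
  {"offset": [0, 0, -10], "spin": 0, "jaw": 0},
  {"offset": [0, 0, -20], "spin": 0, "jaw": 0},
  {"offset": [0, 0, -40], "spin": 0, "jaw": 0},
  {"offset": [0, 0, 0], "spin": 0, "jaw": 0},
  {"offset": [0, 0, 0], "spin": 0, "jaw": 0},
])

```text
clock: 10.1
eef_pos: [445.0, 288.4, 243.6]
eef_rot: [-3.141, -0.001, 0.173]
wrist_force: [-0.3, -0.7, -2.8]
finger_gap: 13.7
```

>>> drive_tool([
  {"offset": [15, 2, 0], "spin": 0, "jaw": 0},
  {"offset": [30, 4, 0], "spin": 0, "jaw": 0},
  {"offset": [35, 5, 0], "spin": 0, "jaw": 0},
  {"offset": [35, 5, 0], "spin": 0, "jaw": 0},
  {"offset": [35, 5, 0], "spin": 0, "jaw": 0},
  {"offset": [18, 2, 0], "spin": 0, "jaw": 0},
  {"offset": [0, 0, 20], "spin": 0, "jaw": 0},
  {"offset": [0, 0, 30], "spin": 0, "jaw": 0},
  {"offset": [0, 0, 30], "spin": 0, "jaw": 0},
  {"offset": [0, 0, 25], "spin": 0, "jaw": 0},
  {"offset": [0, 0, 7], "spin": 0, "jaw": 0},
  {"offset": [0, 0, 0], "spin": 0, "jaw": 0},
  {"offset": [0, 0, 0], "spin": 0, "jaw": 0},
])

```text
clock: 11.4
eef_pos: [615.4, 294.6, 134.5]
eef_rot: [-3.141, -0.004, 0.173]
wrist_force: [-8.4, -5.9, 32.2]
finger_gap: 14.0
```

>>> drive_tool([
  {"offset": [0, 0, -20], "spin": 0, "jaw": 0},
  {"offset": [0, 0, -40], "spin": 0, "jaw": 0},
  {"offset": [0, 0, -40], "spin": 0, "jaw": 0},
  {"offset": [0, 0, 0], "spin": 0, "jaw": 0},
])

```text
clock: 11.8
eef_pos: [615.4, 295.1, 235.8]
eef_rot: [-3.14, -0.007, 0.173]
wrist_force: [1.7, 0.9, -1.6]
finger_gap: 13.8
```

Run:
```python
from h import *
c=eyes.camera("top"); w=cloud(c); cv2.imwrite("pics/t1.png",c["color"]); brackets(w,c["color"])
m=(w[...,2]>6)&(w[...,0]<740)&(w[...,0]>500)&(w[...,1]>180)&(w[...,1]<420); print(m.sum(), np.nanmin(w[m],0),np.nanmax(w[m],0))
c=eyes.camera("scene"); cv2.imwrite("pics/s1.png",c["color"])
print(manip.read_state())
```

```text
bracket c [602.   11.4] size [ 8.2 58.7] own-x deg 341.9 foot x -17.5 LEFT ztop 34.0
bracket c [602.2 105.9] size [ 8.8 58.2] own-x deg 302.8 foot x 14.9 RIGHT ztop 34.4
bracket c [ 464.8 -106.4] size [ 8.1 58.4] own-x deg 100.1 foot x -16.0 LEFT ztop 35.2
bracket c [453.8  99.6] size [ 7.3 59.7] own-x deg 234.1 foot x 16.8 RIGHT ztop 34.7
18242 [500.00944227 180.03004017   6.04266107] [739.9371398  368.05083268 501.65572659]
{'clock': 11.9, 'joints': array([3.93337783e-01, 6.54790371e-01, 1.17517884e+00, 3.41578846e-05,
       1.31279570e+00, 1.79108653e+00]), 'qd': array([-0.00054177,  0.0338183 ,  0.02949825, -0.0010252 , -0.00178916,
        0.00067462]), 'effort': array([ 3.70336161e-02, -7.81512022e+01, -3.91084421e+01,  4.89005950e-03,
        7.52352015e-02, -1.66973364e-04]), 'eef_pos': array([614.2302918, 294.5145061, 230.0103645]), 'eef_rot': array([3.14136872e+00, 1.15114278e-03, 1.73038716e-01]), 'wrist_force': array([-0.13389055, -0.1965711 , -2.95438334]), 'moment': array([-0.00634475, -0.00942091,  0.02654863]), 'finger_gap': 13.821564982401386}
```

View pics/s1.png

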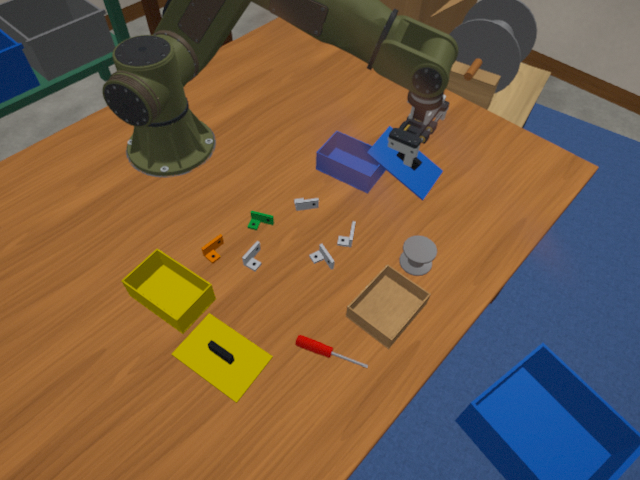

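```bash
python3 - <<'E'
from h import *
for n in("scene","top"):
    c=eyes.camera(n); w=cloud(c); m=cover(w,c["color"],0); p=w[m&(w[...,2]>80)]
    print(n,len(p),p.min(0).round(),p.max(0).round())
    q=p
    for _ in range(4):
        A=np.c_[q[:,:2]-[615,295],np.ones(len(q))]; s=np.linalg.lstsq(A,q[:,2],rcond=None)[0]; r=abs(np.c_[p[:,:2]-[615,295],np.ones(len(p))]@s-p[:,2]); q=p[r<6]
    print("slope dz/dx,dz/dy,z0",s.round(3),len(q))
E
python3 go.py 657 288 231 9.9 657 288 130 9.9
```

```text
scene 1836 [515. 208.  96.] [694. 362. 232.]
slope dz/dx,dz/dy,z0 [-4.12000e-01 -7.40000e-02  1.29177e+02] 1813
top 1940 [420. 141.  98.] [693. 311. 472.]
slope dz/dx,dz/dy,z0 [-4.16000e-01 -7.20000e-02  1.29228e+02] 1832
t 12.0 pose [613.9 294.4 228.4] 9.9 rp [180.    0.2] gap 13.9 F [-0.6 -0.8 -2.7]
spin 0.0 = 1x0.01 | offset [41.3 13.7 -2.6] = 2x[20.7  6.8 -1.3]
spin 0.0 = 0x0.00 | offset [  0.   0. 101.] = 3x[ 0.   0.  33.7]
```

>>> drive_tool([
  {"offset": [15, 5, 0], "spin": 0, "jaw": 0},
  {"offset": [17, 6, 0], "spin": 0, "jaw": 0},
  {"offset": [10, 2.7, 0], "spin": 0, "jaw": 0},
  {"offset": [0, 0, 20], "spin": 0, "jaw": 0},
  {"offset": [0, 0, 30], "spin": 0, "jaw": 0},
  {"offset": [0, 0, 20], "spin": 0, "jaw": 0},
  {"offset": [0, 0, 0], "spin": 0, "jaw": 0},
])

```text
clock: 12.7
eef_pos: [656.7, 287.7, 155.4]
eef_rot: [3.14, 0.009, 0.173]
wrist_force: [-0.5, 0.5, -2.7]
finger_gap: 13.6
```

>>> drive_tool([
  {"offset": [0, 0, 5], "spin": 0, "jaw": 0},
  {"offset": [0, 0, 5], "spin": 0, "jaw": 0},
  {"offset": [0, 0, 5], "spin": 0, "jaw": 0},
  {"offset": [0, 0, 5], "spin": 0, "jaw": 0},
  {"offset": [0, 0, 5], "spin": 0, "jaw": 0},
  {"offset": [0, 0, 5], "spin": 0, "jaw": 0},
  {"offset": [0, 0, 3], "spin": 0, "jaw": 0},
  {"offset": [0, 0, 3], "spin": 0, "jaw": 0},
  {"offset": [0, 0, 2], "spin": 0, "jaw": 0},
  {"offset": [0, 0, 0], "spin": 0, "jaw": 0},
], force=6)

```text
clock: 13.7
eef_pos: [658.2, 288.3, 122.9]
eef_rot: [3.142, 0.0, 0.173]
wrist_force: [-0.9, -1.0, -2.6]
finger_gap: 13.9
```

>>> drive_tool([
  {"offset": [0, 0, 3], "spin": 0, "jaw": 0},
  {"offset": [0, 0, 2.5], "spin": 0, "jaw": 0},
  {"offset": [0, 0, 2], "spin": 0, "jaw": 0},
  {"offset": [0, 0, 0], "spin": 0, "jaw": 0},
  {"offset": [0, 0, 0], "spin": 0, "jaw": 0},
])

```text
clock: 14.2
eef_pos: [658.2, 288.3, 115.5]
eef_rot: [3.142, 0.0, 0.173]
wrist_force: [0.3, 0.7, -2.2]
finger_gap: 13.9
```

Run:
```python
from h import *
for n in("scene",):
    c=eyes.camera(n); w=cloud(c); m=cover(w,c["color"],0)&(w[...,0]>560)&(w[...,2]<130); p=w[m]
    q=p
    for _ in range(4):
        A=np.c_[q[:,:2]-[658,288],np.ones(len(q))]; s=np.linalg.lstsq(A,q[:,2],rcond=None)[0]; r=abs(np.c_[p[:,:2]-[658,288],np.ones(len(p))]@s-p[:,2]); q=p[r<6]
    print("slope dz/dx,dz/dy,z0",s.round(3),len(q),len(p),q.min(0),q.max(0))
```

```text
slope dz/dx,dz/dy,z0 [-5.7000e-02 -1.0000e-02  1.4772e+01] 1723 1739 [560.04850274 213.72649536   4.18511929] [748.67875568 358.06365408  24.80035429]
```

Nearly level; release and rise, then check.

>>> drive_tool([
  {"offset": [0, 0, 1], "spin": 0, "jaw": 0},
  {"offset": [0, 0, 0], "spin": 0, "jaw": 20},
  {"offset": [0, 0, 0], "spin": 0, "jaw": 40},
  {"offset": [0, 0, 0], "spin": 0, "jaw": 40},
  {"offset": [0, 0, 0], "spin": 0, "jaw": 40},
  {"offset": [0, 0, -20], "spin": 0, "jaw": 40},
  {"offset": [0, 0, -40], "spin": 0, "jaw": 40},
  {"offset": [0, 0, -40], "spin": 0, "jaw": 40},
  {"offset": [-35, 0, 0], "spin": 0, "jaw": 40},
  {"offset": [-40, 0, 0], "spin": 0, "jaw": 40},
  {"offset": [-40, 0, 0], "spin": 0, "jaw": 40},
  {"offset": [-40, 0, 0], "spin": 0, "jaw": 40},
  {"offset": [-40, 0, 0], "spin": 0, "jaw": 40},
  {"offset": [0, 0, 0], "spin": 0, "jaw": 40},
], force=35)

```text
clock: 15.65
eef_pos: [462.6, 254.2, 214.6]
eef_rot: [3.141, 0.002, 0.174]
wrist_force: [-0.3, -0.6, -0.4]
finger_gap: 39.7
```

```bash
cat >> h.py <<'E'
def state(tag):
    c=eyes.camera("top"); w=cloud(c); col=c["color"]; cv2.imwrite(f"pics/t_{tag}.png",col); brackets(w,col)
    for y,x0 in((1,515),(0,545)):
        m=cover(w,col,y)&(w[...,0]>x0); p=w[m&(w[...,2]<40)]
        if len(p)<200: continue
        cc,s,a=ray_dir_fit(p); A=np.c_[p[:,:2]-cc,np.ones(len(p))]
        h=w[(np.hypot(w[...,0]-cc[0],w[...,1]-cc[1])<50)&(w[...,2]>28)&(w[...,2]<60)]
        print("YB"[1-y],"cover",cc.round(1),np.round(s,1),round(a,1),"plane",np.linalg.lstsq(A,p[:,2],rcond=None)[0].round(3),"handle",[np.round(v,1) for v in ray_dir_fit(h)] if len(h)>20 else None)
    return c,w
def binfit(w,col,y,near):
    m=cover(w,col,y)&(np.hypot(w[...,0]-near[0],w[...,1]-near[1])<125); p=w[m]; p=p[(p[:,2]>58)&(p[:,2]<75)]
    if len(p): print("bin/cover top",y,*[np.round(v,1) for v in ray_dir_fit(p)],"z",np.median(p[:,2]).round(1))
E
python3 - <<'E'
from h import *
c,w=state("a"); binfit(w,c["color"],1,(416,-309)); binfit(w,c["color"],0,(445,288))
E
python3 go.py 454.5 99 231 54.2 454.5 99 107.5 54.2
```

```text
bracket c [601.7  11.6] size [ 8.  58.9] own-x deg 342.0 foot x -17.3 LEFT ztop 34.2
bracket c [602.1 105.9] size [ 8.8 58.2] own-x deg 302.5 foot x 14.7 RIGHT ztop 34.3
bracket c [ 464.6 -106.3] size [ 8.  58.3] own-x deg 100.4 foot x -16.0 LEFT ztop 34.6
bracket c [454.   99.8] size [ 7.2 59.7] own-x deg 234.1 foot x 17.0 RIGHT ztop 34.6
Y cover [ 610.8 -326.3] [123.9 182.2] 8.8 plane [ 2.0000e-03 -6.0000e-03  1.1482e+01] handle [array([ 609.2, -324.4]), array([15.7, 60.1]), np.float32(8.6)]
B cover [652.1 287.5] [117.6 178.1] 10.1 plane [-0.0000e+00 -1.0000e-03  1.1617e+01] handle [array([651.9, 286.8]), array([15.4, 60. ]), np.float32(9.2)]
bin/cover top 1 [ 416.  -308.2] [109.9 168.1] 8.2 z 64.8
bin/cover top 0 [452.5 248.5] [ 36.9 168. ] 15.6 z 65.2
t 15.7 pose [465.  254.7 215.3] 10.0 rp [-180.   -0.] gap 39.8 F [0.1 0.8 0.2]
spin -44.2 = 6x-7.37 | offset [-132.4   82.6  -15.7] = 4x[-33.1  20.7  -3.9]
spin 0.0 = 0x0.00 | offset [  0.    0.  123.5] = 4x[ 0.   0.  30.9]
```

View pics/t_a.png

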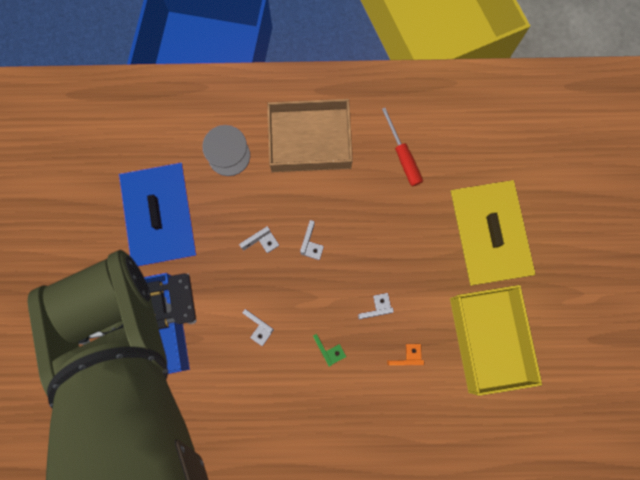

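>>> drive_tool([
  {"offset": [0, 20, -10], "spin": -7.3, "jaw": 40},
  {"offset": [0, 0, 0], "spin": -7.3, "jaw": 40},
  {"offset": [0, 0, 0], "spin": -7.3, "jaw": 40},
  {"offset": [0, 0, 0], "spin": -7.3, "jaw": 40},
  {"offset": [0, 0, 0], "spin": -7.3, "jaw": 40},
  {"offset": [0, 0, 0], "spin": -7.5, "jaw": 40},
  {"offset": [-33, 20, 0], "spin": 0, "jaw": 40},
  {"offset": [-33, 20, 0], "spin": 0, "jaw": 40},
  {"offset": [-33, 20, 0], "spin": 0, "jaw": 40},
  {"offset": [-15, 10, 0], "spin": 0, "jaw": 40},
  {"offset": [0, 0, 0], "spin": 0, "jaw": 40},
  {"offset": [0, 0, 0], "spin": 0, "jaw": 40},
])

```text
clock: 16.9
eef_pos: [459.9, 101.8, 224.9]
eef_rot: [3.141, -0.001, 0.94]
wrist_force: [0.2, 0.8, 0.3]
finger_gap: 40.2
```

```bash
python3 go.py 455 99.4 160 54.2 455 99.4 109 54.2
```

```text
t 16.9 pose [459.9 101.8 224.9] 53.9 rp [180.  -0.] gap 40.2 F [0.2 0.8 0.3]
spin -0.3 = 1x-0.35 | offset [-4.8 -2.6 64.9] = 2x[-2.4 -1.3 32.5]
spin 0.0 = 0x0.00 | offset [ 0.  0. 51.] = 2x[ 0.   0.  25.5]
```

>>> drive_tool([
  {"offset": [-4.8, -2.6, 20], "spin": 0, "jaw": 40},
  {"offset": [0, 0, 35], "spin": 0, "jaw": 40},
  {"offset": [0, 0, 30], "spin": 0, "jaw": 40},
  {"offset": [0, 0, 20], "spin": 0, "jaw": 40},
  {"offset": [0, 0, 10], "spin": 0, "jaw": 40},
  {"offset": [0, 0, 0], "spin": 0, "jaw": 40},
  {"offset": [0, 0, 0], "spin": 0, "jaw": 40},
  {"offset": [0, 0, 0], "spin": 0, "jaw": 0},
  {"offset": [0, 0, 0], "spin": 0, "jaw": 0},
  {"offset": [0, 0, 0], "spin": 0, "jaw": 0},
  {"offset": [0, 0, 0], "spin": 0, "jaw": 0},
  {"offset": [0, 0, 0], "spin": 0, "jaw": 0},
  {"offset": [0, 0, 0], "spin": 0, "jaw": 0},
  {"offset": [0, 0, -10], "spin": 0, "jaw": 0},
  {"offset": [0, 0, -30], "spin": 0, "jaw": 0},
  {"offset": [0, 0, -40], "spin": 0, "jaw": 0},
  {"offset": [0, 0, -30], "spin": 0, "jaw": 0},
  {"offset": [0, 0, 0], "spin": 0, "jaw": 0},
], force=30)

```text
clock: 18.7
eef_pos: [455.1, 99.5, 223.9]
eef_rot: [3.137, -0.005, 0.941]
wrist_force: [-0.2, 0.0, -0.6]
finger_gap: 7.9
```

```bash
python3 go.py 483 294.6 215 9.9 483 294.6 116 9.9
```

```text
t 18.7 pose [455.1  99.5 223.9] 53.9 rp [179.7  -0.3] gap 7.9 F [-0.2  0.  -0.6]
spin 44.0 = 6x7.34 | offset [  61.  -187.4    8.9] = 5x[ 12.2 -37.5   1.8]
spin 0.0 = 0x0.00 | offset [ 0.  0. 99.] = 3x[ 0.  0. 33.]
```

>>> drive_tool([
  {"offset": [0, 0, 0], "spin": 7.3, "jaw": 0},
  {"offset": [0, 0, 0], "spin": 7.3, "jaw": 0},
  {"offset": [0, 0, 0], "spin": 7.3, "jaw": 0},
  {"offset": [0, 0, 0], "spin": 7.3, "jaw": 0},
  {"offset": [0, 0, 0], "spin": 7.3, "jaw": 0},
  {"offset": [0, 0, 0], "spin": 7.5, "jaw": 0},
  {"offset": [7, -20, 0], "spin": 0, "jaw": 0},
  {"offset": [12, -37.5, 0], "spin": 0, "jaw": 0},
  {"offset": [12, -37.5, 0], "spin": 0, "jaw": 0},
  {"offset": [12, -37.5, 0], "spin": 0, "jaw": 0},
  {"offset": [12, -37.5, 0], "spin": 0, "jaw": 0},
  {"offset": [6, -17.4, 0], "spin": 0, "jaw": 0},
  {"offset": [0, 0, 20], "spin": 0, "jaw": 0},
  {"offset": [0, 0, 30], "spin": 0, "jaw": 0},
  {"offset": [0, 0, 25], "spin": 0, "jaw": 0},
  {"offset": [0, 0, 15], "spin": 0, "jaw": 0},
  {"offset": [0, 0, 5], "spin": 0, "jaw": 0},
  {"offset": [0, 0, 0], "spin": 0, "jaw": 0},
])

```text
clock: 20.5
eef_pos: [481.9, 294.4, 124.5]
eef_rot: [3.141, 0.001, 0.173]
wrist_force: [0.7, 0.2, -2.0]
finger_gap: 7.4
```

>>> drive_tool([
  {"offset": [0, 0, 5], "spin": 0, "jaw": 0},
  {"offset": [0, 0, 4], "spin": 0, "jaw": 0},
  {"offset": [0, 0, 0], "spin": 0, "jaw": 0},
  {"offset": [0, 0, 0], "spin": 0, "jaw": 20},
  {"offset": [0, 0, 0], "spin": 0, "jaw": 26},
  {"offset": [0, 0, 0], "spin": 0, "jaw": 26},
  {"offset": [0, 0, -20], "spin": 0, "jaw": 26},
  {"offset": [0, 0, -40], "spin": 0, "jaw": 26},
  {"offset": [0, 0, -40], "spin": 0, "jaw": 26},
  {"offset": [0, 0, 0], "spin": 0, "jaw": 40},
])

```text
clock: 21.5
eef_pos: [483.3, 295.2, 221.2]
eef_rot: [-3.139, -0.008, 0.173]
wrist_force: [-0.4, -0.1, -0.2]
finger_gap: 30.8
```

```bash
python3 go.py 603 105.2 215 9.9 603 105.2 215 122.6 603 105.2 109 122.6
```

```text
t 21.5 pose [483.3 295.2 221.2] 9.9 rp [-179.8   -0.5] gap 30.8 F [-0.4 -0.1 -0.2]
spin 0.0 = 1x0.02 | offset [ 85.3 207.8   6.2] = 6x[14.2 34.6  1. ]
spin -112.7 = 15x-7.51 | offset [ 0.  0. -0.] = 0x[ 0.  0. -0.]
spin 0.0 = 0x0.00 | offset [  0.   0. 106.] = 3x[ 0.   0.  35.3]
```

>>> drive_tool([
  {"offset": [14, 34.6, 0], "spin": 0, "jaw": 40},
  {"offset": [14, 34.6, 0], "spin": 0, "jaw": 40},
  {"offset": [14, 34.6, 0], "spin": 0, "jaw": 40},
  {"offset": [14, 34.6, 0], "spin": 0, "jaw": 40},
  {"offset": [14, 34.6, 0], "spin": 0, "jaw": 40},
  {"offset": [15, 34.6, 0], "spin": 0, "jaw": 40},
  {"offset": [0, 0, 0], "spin": -8.5, "jaw": 40},
  {"offset": [0, 0, 0], "spin": -8.5, "jaw": 40},
  {"offset": [0, 0, 0], "spin": -8.5, "jaw": 40},
  {"offset": [0, 0, 0], "spin": -8.5, "jaw": 40},
  {"offset": [0, 0, 0], "spin": -8.5, "jaw": 40},
  {"offset": [0, 0, 0], "spin": -8.5, "jaw": 40},
  {"offset": [0, 0, 0], "spin": -8.5, "jaw": 40},
  {"offset": [0, 0, 0], "spin": -8.5, "jaw": 40},
  {"offset": [0, 0, 0], "spin": -8.5, "jaw": 40},
  {"offset": [0, 0, 0], "spin": -8.5, "jaw": 40},
  {"offset": [0, 0, 0], "spin": -8.5, "jaw": 40},
  {"offset": [0, 0, 0], "spin": -8.5, "jaw": 40},
  {"offset": [0, 0, 0], "spin": -8.5, "jaw": 40},
  {"offset": [0, 0, 0], "spin": -2.2, "jaw": 40},
])

```text
clock: 23.5
eef_pos: [601.3, 104.6, 215.1]
eef_rot: [-3.141, -0.0, 2.146]
wrist_force: [-0.6, -0.8, -0.3]
finger_gap: 40.1
```

```bash
python3 go.py 603 105.2 160 122.6 603 105.2 109 122.6
python3 - <<'E'
from h import *
w=cloud(eyes.camera("scene"));c=eyes.camera("scene");brackets(w,c["color"])
E
```

```text
t 23.5 pose [601.3 104.6 215.1] 122.9 rp [-180.   -0.] gap 40.1 F [-0.6 -0.8 -0.3]
spin 0.3 = 1x0.33 | offset [-0.4  1.8 55.1] = 2x[-0.2  0.9 27.6]
spin 0.0 = 0x0.00 | offset [ 0.  0. 51.] = 2x[ 0.   0.  25.5]
bracket c [604.9 102.1] size [ 7.1 60.7] own-x deg 302.7 foot x 14.5 RIGHT ztop 32.5
bracket c [ 466.6 -108.8] size [ 9.9 59.5] own-x deg 102.6 foot x -14.5 LEFT ztop 32.3
bracket c [603.9   9.9] size [ 8.7 59.6] own-x deg 342.8 foot x -11.7 LEFT ztop 32.8
```

>>> drive_tool([
  {"offset": [-0.4, 1.8, 25], "spin": 0.3, "jaw": 40},
  {"offset": [0, 0, 35], "spin": 0, "jaw": 40},
  {"offset": [0, 0, 25], "spin": 0, "jaw": 40},
  {"offset": [0, 0, 15], "spin": 0, "jaw": 40},
  {"offset": [0, 0, 6], "spin": 0, "jaw": 40},
  {"offset": [0, 0, 0], "spin": 0, "jaw": 40},
  {"offset": [0, 0, 0], "spin": 0, "jaw": 0},
  {"offset": [0, 0, 0], "spin": 0, "jaw": 0},
  {"offset": [0, 0, 0], "spin": 0, "jaw": 0},
  {"offset": [0, 0, 0], "spin": 0, "jaw": 0},
  {"offset": [0, 0, 0], "spin": 0, "jaw": 0},
  {"offset": [0, 0, 0], "spin": 0, "jaw": 0},
  {"offset": [0, 0, -10], "spin": 0, "jaw": 0},
  {"offset": [0, 0, -30], "spin": 0, "jaw": 0},
  {"offset": [0, 0, -40], "spin": 0, "jaw": 0},
  {"offset": [0, 0, -30], "spin": 0, "jaw": 0},
  {"offset": [0, 0, 0], "spin": 0, "jaw": 0},
])

```text
clock: 25.3
eef_pos: [604.2, 105.4, 224.8]
eef_rot: [3.135, 0.003, 2.135]
wrist_force: [0.2, 0.2, -0.8]
finger_gap: 7.7
```

```bash
python3 go.py 407.5 281.6 219 189.9 407.5 281.6 114.5 189.9
```

```text
t 25.3 pose [604.2 105.4 224.8] 122.3 rp [179.6   0.2] gap 7.7 F [ 0.2  0.2 -0.8]
spin -67.6 = 9x-7.51 | offset [163.5 207.4   5.8] = 7x[23.4 29.6  0.8]
spin 0.0 = 0x0.00 | offset [ -0.    0.  104.5] = 3x[-0.   0.  34.8]
```

>>> drive_tool([
  {"offset": [0, 0, 0], "spin": -7.5, "jaw": 0},
  {"offset": [0, 0, 0], "spin": -7.5, "jaw": 0},
  {"offset": [0, 0, 0], "spin": -7.5, "jaw": 0},
  {"offset": [0, 0, 0], "spin": -7.5, "jaw": 0},
  {"offset": [0, 0, 0], "spin": -7.5, "jaw": 0},
  {"offset": [0, 0, 0], "spin": -7.5, "jaw": 0},
  {"offset": [0, 0, 0], "spin": -7.5, "jaw": 0},
  {"offset": [0, 0, 0], "spin": -7.5, "jaw": 0},
  {"offset": [0, 0, 0], "spin": -7.5, "jaw": 0},
  {"offset": [12, 15, 0], "spin": 0, "jaw": 0},
  {"offset": [23.4, 29.6, 0], "spin": 0, "jaw": 0},
  {"offset": [23.4, 29.6, 0], "spin": 0, "jaw": 0},
  {"offset": [23.4, 29.6, 0], "spin": 0, "jaw": 0},
  {"offset": [23.4, 29.6, 0], "spin": 0, "jaw": 0},
  {"offset": [23.4, 29.6, 0], "spin": 0, "jaw": 0},
  {"offset": [23.4, 29.6, 0], "spin": 0, "jaw": 0},
  {"offset": [11.4, 14.4, 0], "spin": 0, "jaw": 0},
  {"offset": [0, 0, 0], "spin": 0, "jaw": 0},
])

```text
clock: 27.1
eef_pos: [404.9, 282.4, 219.4]
eef_rot: [-3.142, -0.001, -2.968]
wrist_force: [0.0, 0.2, -1.2]
finger_gap: 7.9
```

>>> drive_tool([
  {"offset": [0, 0, 20], "spin": 0, "jaw": 0},
  {"offset": [0, 0, 30], "spin": 0, "jaw": 0},
  {"offset": [0, 0, 25], "spin": 0, "jaw": 0},
  {"offset": [0, 0, 15], "spin": 0, "jaw": 0},
  {"offset": [0, 0, 5], "spin": 0, "jaw": 0},
  {"offset": [0, 0, 0], "spin": 0, "jaw": 0},
  {"offset": [0, 0, 0], "spin": 0, "jaw": 0},
])

```text
clock: 27.8
eef_pos: [407.0, 281.2, 125.3]
eef_rot: [3.141, 0.001, -2.971]
wrist_force: [0.1, -0.6, -0.3]
finger_gap: 7.6
```

>>> drive_tool([
  {"offset": [0, 0, 6], "spin": 0, "jaw": 0},
  {"offset": [0, 0, 4], "spin": 0, "jaw": 0},
  {"offset": [0, 0, 0], "spin": 0, "jaw": 0},
  {"offset": [0, 0, 0], "spin": 0, "jaw": 20},
  {"offset": [0, 0, 0], "spin": 0, "jaw": 26},
  {"offset": [0, 0, 0], "spin": 0, "jaw": 26},
  {"offset": [0, 0, -20], "spin": 0, "jaw": 26},
  {"offset": [0, 0, -40], "spin": 0, "jaw": 26},
  {"offset": [0, 0, -40], "spin": 0, "jaw": 26},
  {"offset": [0, 0, 0], "spin": 0, "jaw": 40},
])

```text
clock: 28.8
eef_pos: [407.7, 282.1, 219.6]
eef_rot: [3.139, 0.008, -2.97]
wrist_force: [0.1, -0.1, -1.2]
finger_gap: 30.7
```

```bash
python3 go.py 602.9 11 215 162 602.9 11 109 162
```

```text
t 28.8 pose [407.7 282.1 219.6] -170.2 rp [179.8   0.4] gap 30.7 F [ 0.1 -0.1 -1.2]
spin 27.8 = 4x6.95 | offset [-269.4 -197.5    4.6] = 9x[-29.9 -21.9   0.5]
spin 0.0 = 0x0.00 | offset [  0.   0. 106.] = 3x[ 0.   0.  35.3]
```

>>> drive_tool([
  {"offset": [0, 0, 0], "spin": 7, "jaw": 40},
  {"offset": [0, 0, 0], "spin": 7, "jaw": 40},
  {"offset": [0, 0, 0], "spin": 7, "jaw": 40},
  {"offset": [0, 0, 0], "spin": 6.8, "jaw": 40},
  {"offset": [-30, -22, 0], "spin": 0, "jaw": 40},
  {"offset": [-30, -22, 0], "spin": 0, "jaw": 40},
  {"offset": [-30, -22, 0], "spin": 0, "jaw": 40},
  {"offset": [-30, -22, 0], "spin": 0, "jaw": 40},
  {"offset": [-30, -22, 0], "spin": 0, "jaw": 40},
  {"offset": [-30, -22, 0], "spin": 0, "jaw": 40},
  {"offset": [-30, -22, 0], "spin": 0, "jaw": 40},
  {"offset": [-30, -22, 0], "spin": 0, "jaw": 40},
  {"offset": [-29.4, -21.5, 0], "spin": 0, "jaw": 40},
  {"offset": [0, 0, 0], "spin": 0, "jaw": 40},
  {"offset": [0, 0, 0], "spin": 0, "jaw": 40},
])

```text
clock: 30.3
eef_pos: [601.5, 9.9, 213.6]
eef_rot: [-3.141, -0.001, 2.827]
wrist_force: [-0.4, 0.8, -0.4]
finger_gap: 40.1
```

```bash
python3 - <<'E'
from h import *
c=eyes.camera("scene");brackets(cloud(c),c["color"]); cv2.imwrite("pics/s2.png",c["color"])
E
python3 go.py 602.9 11 160 162 602.9 11 109 162
```

```text
bracket c [ 466.5 -109.2] size [ 9.6 59.3] own-x deg 98.8 foot x -13.7 LEFT ztop 32.4
bracket c [603.4   9.2] size [ 8.7 59.6] own-x deg 342.5 foot x -11.1 LEFT ztop 32.4
t 30.4 pose [601.3  10.6 214. ] 162.0 rp [-1.8e+02 -1.0e-01] gap 40.0 F [-0.3  0.3 -1.1]
spin 0.0 = 1x0.01 | offset [-1.4  0.9 54. ] = 2x[-0.7  0.4 27. ]
spin 0.0 = 0x0.00 | offset [ 0.  0. 51.] = 2x[ 0.   0.  25.5]
```

>>> drive_tool([
  {"offset": [-1.4, 0.9, 25], "spin": 0, "jaw": 40},
  {"offset": [0, 0, 35], "spin": 0, "jaw": 40},
  {"offset": [0, 0, 25], "spin": 0, "jaw": 40},
  {"offset": [0, 0, 15], "spin": 0, "jaw": 40},
  {"offset": [0, 0, 5], "spin": 0, "jaw": 40},
  {"offset": [0, 0, 0], "spin": 0, "jaw": 40},
  {"offset": [0, 0, 0], "spin": 0, "jaw": 0},
  {"offset": [0, 0, 0], "spin": 0, "jaw": 0},
  {"offset": [0, 0, 0], "spin": 0, "jaw": 0},
  {"offset": [0, 0, 0], "spin": 0, "jaw": 0},
  {"offset": [0, 0, 0], "spin": 0, "jaw": 0},
  {"offset": [0, 0, 0], "spin": 0, "jaw": 0},
  {"offset": [0, 0, -10], "spin": 0, "jaw": 0},
  {"offset": [0, 0, -30], "spin": 0, "jaw": 0},
  {"offset": [0, 0, -40], "spin": 0, "jaw": 0},
  {"offset": [0, 0, -30], "spin": 0, "jaw": 0},
  {"offset": [0, 0, 0], "spin": 0, "jaw": 0},
])

```text
clock: 32.05
eef_pos: [604.4, 10.7, 224.8]
eef_rot: [3.14, 0.007, 2.828]
wrist_force: [0.7, 1.2, -1.5]
finger_gap: 7.6
```

```bash
python3 go.py 454.5 -303.3 219 188.4 454.5 -303.3 115 188.4
```

```text
t 32.0 pose [604.4  10.7 224.8] 162.0 rp [179.9   0.4] gap 7.6 F [ 0.7  1.2 -1.5]
spin -26.4 = 4x-6.60 | offset [ 194.2 -288.7    5.8] = 9x[ 21.6 -32.1   0.6]
spin 0.0 = 0x0.00 | offset [ -0.   0. 104.] = 3x[-0.   0.  34.7]
```

>>> drive_tool([
  {"offset": [0, 0, 0], "spin": -6.6, "jaw": 0},
  {"offset": [0, 0, 0], "spin": -6.6, "jaw": 0},
  {"offset": [0, 0, 0], "spin": -6.6, "jaw": 0},
  {"offset": [0, 0, 0], "spin": -6.6, "jaw": 0},
  {"offset": [11, -16, 0], "spin": 0, "jaw": 0},
  {"offset": [21.6, -32, 0], "spin": 0, "jaw": 0},
  {"offset": [21.6, -32, 0], "spin": 0, "jaw": 0},
  {"offset": [21.6, -32, 0], "spin": 0, "jaw": 0},
  {"offset": [21.6, -32, 0], "spin": 0, "jaw": 0},
  {"offset": [21.6, -32, 0], "spin": 0, "jaw": 0},
  {"offset": [21.6, -32, 0], "spin": 0, "jaw": 0},
  {"offset": [21.6, -32, 0], "spin": 0, "jaw": 0},
  {"offset": [21.6, -32, 0], "spin": 0, "jaw": 0},
  {"offset": [10.4, -16.7, 0], "spin": 0, "jaw": 0},
  {"offset": [0, 0, 0], "spin": 0, "jaw": 0},
])

```text
clock: 33.55
eef_pos: [451.5, -305.6, 219.3]
eef_rot: [3.141, -0.001, -3.001]
wrist_force: [0.3, 0.1, -0.7]
finger_gap: 7.9
```

>>> drive_tool([
  {"offset": [0, 0, 20], "spin": 0, "jaw": 0},
  {"offset": [0, 0, 30], "spin": 0, "jaw": 0},
  {"offset": [0, 0, 25], "spin": 0, "jaw": 0},
  {"offset": [0, 0, 15], "spin": 0, "jaw": 0},
  {"offset": [0, 0, 5], "spin": 0, "jaw": 0},
  {"offset": [0, 0, 0], "spin": 0, "jaw": 0},
  {"offset": [0, 0, 0], "spin": 0, "jaw": 0},
])

```text
clock: 34.25
eef_pos: [453.7, -303.3, 125.5]
eef_rot: [-3.141, 0.001, -2.995]
wrist_force: [-0.2, 0.3, -0.6]
finger_gap: 7.4
```

>>> drive_tool([
  {"offset": [0, 0, 6], "spin": 0, "jaw": 0},
  {"offset": [0, 0, 4], "spin": 0, "jaw": 0},
  {"offset": [0, 0, 0], "spin": 0, "jaw": 0},
  {"offset": [0, 0, 0], "spin": 0, "jaw": 20},
  {"offset": [0, 0, 0], "spin": 0, "jaw": 26},
  {"offset": [0, 0, 0], "spin": 0, "jaw": 26},
  {"offset": [0, 0, -20], "spin": 0, "jaw": 26},
  {"offset": [0, 0, -40], "spin": 0, "jaw": 26},
  {"offset": [0, 0, -40], "spin": 0, "jaw": 26},
  {"offset": [0, 0, 0], "spin": 0, "jaw": 40},
])

```text
clock: 35.25
eef_pos: [454.6, -304.2, 219.9]
eef_rot: [-3.135, 0.006, -2.995]
wrist_force: [1.0, -0.3, -0.4]
finger_gap: 31.2
```

```bash
python3 go.py 465.8 -107.2 215 188.4 465.8 -107.2 215 100.2 465.8 -107.2 109 100.2
```

```text
t 35.2 pose [ 454.6 -304.2  219.9] -171.6 rp [-179.6    0.3] gap 31.2 F [ 1.  -0.3 -0.4]
spin 0.0 = 1x0.02 | offset [-39.8 193.3   4.9] = 5x[-8.  38.7  1. ]
spin 88.2 = 12x7.35 | offset [ 0.  0. -0.] = 0x[ 0.  0. -0.]
spin 0.0 = 0x0.00 | offset [  0.   0. 106.] = 3x[ 0.   0.  35.3]
```

>>> drive_tool([
  {"offset": [-8, 38.6, 0], "spin": 0, "jaw": 40},
  {"offset": [-8, 38.6, 0], "spin": 0, "jaw": 40},
  {"offset": [-8, 38.6, 0], "spin": 0, "jaw": 40},
  {"offset": [-8, 38.6, 0], "spin": 0, "jaw": 40},
  {"offset": [-8, 38.6, 0], "spin": 0, "jaw": 40},
  {"offset": [0, 0, 0], "spin": 8, "jaw": 40},
  {"offset": [0, 0, 0], "spin": 8, "jaw": 40},
  {"offset": [0, 0, 0], "spin": 8, "jaw": 40},
  {"offset": [0, 0, 0], "spin": 8, "jaw": 40},
  {"offset": [0, 0, 0], "spin": 8, "jaw": 40},
  {"offset": [0, 0, 0], "spin": 8, "jaw": 40},
  {"offset": [0, 0, 0], "spin": 8, "jaw": 40},
  {"offset": [0, 0, 0], "spin": 8, "jaw": 40},
  {"offset": [0, 0, 0], "spin": 8, "jaw": 40},
  {"offset": [0, 0, 0], "spin": 8, "jaw": 40},
  {"offset": [0, 0, 0], "spin": 8.2, "jaw": 40},
  {"offset": [0, 0, 0], "spin": 0, "jaw": 40},
])

```text
clock: 36.95
eef_pos: [464.6, -106.5, 214.2]
eef_rot: [-3.141, -0.0, 1.747]
wrist_force: [-0.2, -0.5, 0.0]
finger_gap: 40.1
```

```bash
python3 - <<'E'
from h import *
c=eyes.camera("scene");brackets(cloud(c),c["color"]); cv2.imwrite("pics/s3.png",c["color"])
E
python3 go.py 465.8 -107.2 109 100.2
```

```text
odd [405.77316641 278.36479757  28.17192154] 110 3
odd [479.79753766 292.98867984  27.74320183] 111 11
bracket c [ 465.8 -108.2] size [11.3 61.1] own-x deg 102.2 foot x -14.8 LEFT ztop 32.2
bracket c [ 451.8 -305.3] size [ 8.3 53.3] own-x deg 7.8 foot x -14.2 LEFT ztop 36.2
t 37.0 pose [ 464.6 -106.5  214.2] 100.4 rp [-180.   -0.] gap 39.7 F [-1.   0.   0.6]
spin 0.2 = 1x0.19 | offset [ -0.9   1.  105.2] = 3x[-0.3  0.3 35.1]
```

View pics/s3.png

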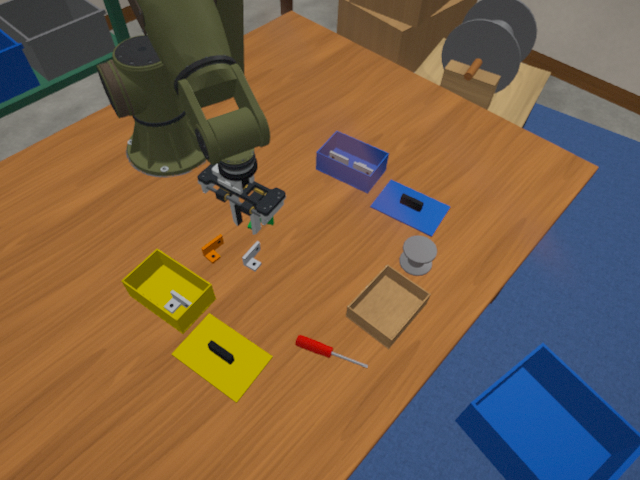

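The two right-hand brackets are in the blue bin (340–365,160). One left-hand bracket is in yellow (177,302). The last one stands at (253,257), under the gripper.

>>> drive_tool([
  {"offset": [-0.9, 1, 25], "spin": 0, "jaw": 40},
  {"offset": [0, 0, 35], "spin": 0, "jaw": 40},
  {"offset": [0, 0, 25], "spin": 0, "jaw": 40},
  {"offset": [0, 0, 15], "spin": 0, "jaw": 40},
  {"offset": [0, 0, 5], "spin": 0, "jaw": 40},
  {"offset": [0, 0, 0], "spin": 0, "jaw": 40},
  {"offset": [0, 0, 0], "spin": 0, "jaw": 0},
  {"offset": [0, 0, 0], "spin": 0, "jaw": 0},
  {"offset": [0, 0, 0], "spin": 0, "jaw": 0},
  {"offset": [0, 0, 0], "spin": 0, "jaw": 0},
  {"offset": [0, 0, 0], "spin": 0, "jaw": 0},
  {"offset": [0, 0, 0], "spin": 0, "jaw": 0},
  {"offset": [0, 0, -10], "spin": 0, "jaw": 0},
  {"offset": [0, 0, -30], "spin": 0, "jaw": 0},
  {"offset": [0, 0, -40], "spin": 0, "jaw": 0},
  {"offset": [0, 0, -30], "spin": 0, "jaw": 0},
  {"offset": [0, 0, 0], "spin": 0, "jaw": 0},
])

```text
clock: 38.7
eef_pos: [466.9, -107.5, 223.9]
eef_rot: [3.136, 0.003, 1.749]
wrist_force: [-0.5, 0.2, -1.6]
finger_gap: 7.9
```

```bash
python3 go.py 378.7 -314.3 219 8.4 378.7 -314.3 115 8.4
```

```text
t 38.7 pose [ 466.9 -107.5  223.9] 100.2 rp [179.7   0.2] gap 7.9 F [-0.5  0.2 -1.6]
spin 91.8 = 12x7.65 | offset [-117.5  191.6    4.9] = 6x[-19.6  31.9   0.8]
spin 0.0 = 0x0.00 | offset [  0.   0. 104.] = 3x[ 0.   0.  34.7]
```

>>> drive_tool([
  {"offset": [0, 0, 0], "spin": 7.65, "jaw": 0},
  {"offset": [0, 0, 0], "spin": 7.65, "jaw": 0},
  {"offset": [0, 0, 0], "spin": 7.65, "jaw": 0},
  {"offset": [0, 0, 0], "spin": 7.65, "jaw": 0},
  {"offset": [0, 0, 0], "spin": 7.65, "jaw": 0},
  {"offset": [0, 0, 0], "spin": 7.65, "jaw": 0},
  {"offset": [0, 0, 0], "spin": 7.65, "jaw": 0},
  {"offset": [0, 0, 0], "spin": 7.65, "jaw": 0},
  {"offset": [0, 0, 0], "spin": 7.65, "jaw": 0},
  {"offset": [0, 0, 0], "spin": 7.65, "jaw": 0},
  {"offset": [0, 0, 0], "spin": 7.65, "jaw": 0},
  {"offset": [0, 0, 0], "spin": 7.65, "jaw": 0},
  {"offset": [-10, 16, 0], "spin": 0, "jaw": 0},
  {"offset": [-20, 32, 0], "spin": 0, "jaw": 0},
  {"offset": [-20, 32, 0], "spin": 0, "jaw": 0},
  {"offset": [-20, 32, 0], "spin": 0, "jaw": 0},
  {"offset": [-20, 32, 0], "spin": 0, "jaw": 0},
  {"offset": [-17.5, 30, 0], "spin": 0, "jaw": 0},
  {"offset": [-10, 17.6, 0], "spin": 0, "jaw": 0},
  {"offset": [0, 0, 0], "spin": 0, "jaw": 0},
])

```text
clock: 40.7
eef_pos: [376.6, -315.6, 218.9]
eef_rot: [-3.141, 0.001, 0.144]
wrist_force: [-0.4, 0.7, -1.8]
finger_gap: 7.6
```

>>> drive_tool([
  {"offset": [0, 0, 20], "spin": 0, "jaw": 0},
  {"offset": [0, 0, 30], "spin": 0, "jaw": 0},
  {"offset": [0, 0, 25], "spin": 0, "jaw": 0},
  {"offset": [0, 0, 15], "spin": 0, "jaw": 0},
  {"offset": [0, 0, 5], "spin": 0, "jaw": 0},
  {"offset": [0, 0, 0], "spin": 0, "jaw": 0},
  {"offset": [0, 0, 0], "spin": 0, "jaw": 0},
])

```text
clock: 41.4
eef_pos: [378.1, -313.9, 125.3]
eef_rot: [3.141, -0.001, 0.147]
wrist_force: [-0.2, 0.3, -1.3]
finger_gap: 8.0
```

>>> drive_tool([
  {"offset": [0, 0, 6], "spin": 0, "jaw": 0},
  {"offset": [0, 0, 4], "spin": 0, "jaw": 0},
  {"offset": [0, 0, 0], "spin": 0, "jaw": 0},
  {"offset": [0, 0, 0], "spin": 0, "jaw": 20},
  {"offset": [0, 0, 0], "spin": 0, "jaw": 26},
  {"offset": [0, 0, 0], "spin": 0, "jaw": 26},
  {"offset": [0, 0, -20], "spin": 0, "jaw": 26},
  {"offset": [0, 0, -40], "spin": 0, "jaw": 26},
  {"offset": [0, 0, -40], "spin": 0, "jaw": 26},
  {"offset": [0, -45, 0], "spin": 0, "jaw": 40},
  {"offset": [0, -45, 0], "spin": 0, "jaw": 40},
  {"offset": [0, -45, 0], "spin": 0, "jaw": 40},
  {"offset": [0, -45, 0], "spin": 0, "jaw": 40},
  {"offset": [0, -45, 0], "spin": 0, "jaw": 40},
  {"offset": [0, -45, 0], "spin": 0, "jaw": 40},
  {"offset": [0, 0, 0], "spin": 0, "jaw": 40},
])

```text
clock: 43.0
eef_pos: [337.4, -43.4, 214.8]
eef_rot: [-3.141, -0.001, 0.152]
wrist_force: [0.3, 0.0, 0.1]
finger_gap: 40.2
```

```bash
python3 - <<'E'
from h import *
c,w=state("b"); binfit(w,c["color"],1,(416,-309)); binfit(w,c["color"],0,(445,288))
E
python3 go.py 610.2 -324.8 230 8.6  610.2 -324.8 115 8.6
```

```text
bracket c [481.1 294. ] size [ 9.8 56.8] own-x deg 190.7 foot x 16.5 RIGHT ztop 38.7
bracket c [ 451.6 -302.8] size [ 9.6 58.1] own-x deg 8.4 foot x -13.8 LEFT ztop 38.2
bracket c [404.9 280.6] size [ 8.8 57.2] own-x deg 9.3 foot x 16.9 RIGHT ztop 38.4
bracket c [ 377.6 -313.1] size [ 8.9 58.2] own-x deg 7.8 foot x -13.6 LEFT ztop 38.6
Y cover [ 611.1 -326.4] [124.7 181.8] 8.4 plane [ 2.0000e-03 -5.0000e-03  1.1486e+01] handle [array([ 609.2, -323.9]), array([15.3, 59.6]), np.float32(8.6)]
B cover [652.2 287.6] [118.3 178.1] 9.7 plane [ 1.0000e-03 -1.0000e-03  1.1609e+01] handle [array([652. , 286.5]), array([14.4, 59.4]), np.float32(10.0)]
bin/cover top 1 [ 415.9 -308. ] [109.8 168.1] 8.1 z 64.9
bin/cover top 0 [444.4 289.7] [109.1 166.9] 10.3 z 65.2
t 43.0 pose [338.  -45.2 215. ] 8.7 rp [ 1.8e+02 -1.0e-01] gap 40.1 F [-0.1 -0.9 -0.7]
spin 0.1 = 1x0.06 | offset [227.3 317.2 -15. ] = 10x[22.7 31.7 -1.5]
spin 0.0 = 0x0.00 | offset [  0.   0. 115.] = 3x[ 0.   0.  38.3]
```

View pics/t_b.png

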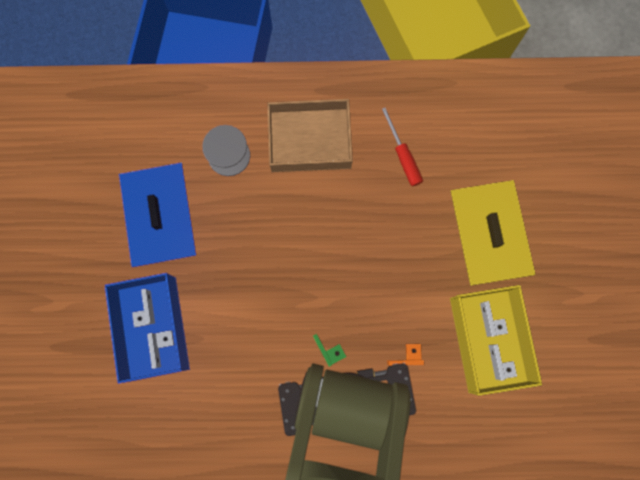

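>>> drive_tool([
  {"offset": [11, 16, 0], "spin": 0, "jaw": 40},
  {"offset": [22.7, 31.7, 0], "spin": 0, "jaw": 40},
  {"offset": [22.7, 31.7, 0], "spin": 0, "jaw": 40},
  {"offset": [22.7, 31.7, 0], "spin": 0, "jaw": 40},
  {"offset": [22.7, 31.7, 0], "spin": 0, "jaw": 40},
  {"offset": [22.7, 31.7, 0], "spin": 0, "jaw": 40},
  {"offset": [22.7, 31.7, 0], "spin": 0, "jaw": 40},
  {"offset": [22.7, 31.7, 0], "spin": 0, "jaw": 40},
  {"offset": [22.7, 31.7, 0], "spin": 0, "jaw": 40},
  {"offset": [22.7, 31.7, 0], "spin": 0, "jaw": 40},
  {"offset": [12, 15.9, 0], "spin": 0, "jaw": 40},
  {"offset": [0, 0, 30], "spin": 0, "jaw": 40},
  {"offset": [0, 0, 30], "spin": 0, "jaw": 40},
  {"offset": [0, 0, 20], "spin": 0, "jaw": 40},
  {"offset": [0, 0, 0], "spin": 0, "jaw": 40},
  {"offset": [0, 0, 0], "spin": 0, "jaw": 40},
])

```text
clock: 44.65
eef_pos: [609.2, -328.6, 135.1]
eef_rot: [3.141, -0.0, 0.146]
wrist_force: [-0.0, -1.3, 0.9]
finger_gap: 39.8
```

```bash
python3 go.py 610.2 -324.8 115 8.6
```

```text
t 44.6 pose [ 609.2 -328.6  135.1] 8.4 rp [180.  -0.] gap 39.8 F [-0.  -1.3  0.9]
spin -0.2 = 1x-0.24 | offset [ 1.5 -3.6 20.1] = 1x[ 1.5 -3.6 20.1]
```

>>> drive_tool([
  {"offset": [1, -3.6, 0], "spin": -0.2, "jaw": 40},
  {"offset": [0, 0, 12], "spin": 0, "jaw": 40},
  {"offset": [0, 0, 8], "spin": 0, "jaw": 40},
  {"offset": [0, 0, 0], "spin": 0, "jaw": 40},
  {"offset": [0, 0, 0], "spin": 0, "jaw": 10},
  {"offset": [0, 0, 0], "spin": 0, "jaw": 0},
  {"offset": [0, 0, 0], "spin": 0, "jaw": 0},
  {"offset": [0, 0, 0], "spin": 0, "jaw": 0},
  {"offset": [0, 0, 0], "spin": 0, "jaw": 0},
  {"offset": [0, 0, 0], "spin": 0, "jaw": 0},
  {"offset": [0, 0, 0], "spin": 0, "jaw": 0},
  {"offset": [0, 0, 0], "spin": 0, "jaw": 0},
], force=45)

```text
clock: 45.85
eef_pos: [610.0, -323.8, 115.0]
eef_rot: [3.141, -0.0, 0.15]
wrist_force: [-0.3, -1.6, 3.8]
finger_gap: 13.6
```

```bash
python3 go.py 610 -325 240 8.4 417 -309.3 240 8.4 417 -309.3 180 8.4
```

```text
t 45.9 pose [ 610.  -323.8  115. ] 8.6 rp [180.  -0.] gap 13.6 F [-0.3 -1.6  3.8]
spin 0.2 = 1x0.21 | offset [  -0.2    1.2 -125. ] = 4x[ -0.1   0.3 -31.3]
spin 0.0 = 0x0.00 | offset [-188.6  -43.7   -0. ] = 5x[-37.7  -8.7  -0. ]
spin 0.0 = 0x0.00 | offset [ 0.  0. 60.] = 2x[ 0.  0. 30.]
```

>>> drive_tool([
  {"offset": [0, 0, -10], "spin": 0, "jaw": 0},
  {"offset": [0, 0, -25], "spin": 0, "jaw": 0},
  {"offset": [0, 0, -35], "spin": 0, "jaw": 0},
  {"offset": [0, 0, -35], "spin": 0, "jaw": 0},
  {"offset": [0, 0, -20], "spin": 0.2, "jaw": 0},
  {"offset": [-15, -3.7, 0], "spin": 0, "jaw": 0},
  {"offset": [-30, -7, 0], "spin": 0, "jaw": 0},
  {"offset": [-35, -8, 0], "spin": 0, "jaw": 0},
  {"offset": [-35, -8, 0], "spin": 0, "jaw": 0},
  {"offset": [-35, -8, 0], "spin": 0, "jaw": 0},
  {"offset": [-25, -6, 0], "spin": 0, "jaw": 0},
  {"offset": [-13.6, -3, 0], "spin": 0, "jaw": 0},
  {"offset": [0, 0, 20], "spin": 0, "jaw": 0},
  {"offset": [0, 0, 20], "spin": 0, "jaw": 0},
  {"offset": [0, 0, 10], "spin": 0, "jaw": 0},
  {"offset": [0, 0, 0], "spin": 0, "jaw": 0},
  {"offset": [0, 0, 0], "spin": 0, "jaw": 0},
])

```text
clock: 47.55
eef_pos: [417.2, -308.2, 190.3]
eef_rot: [3.141, -0.0, 0.147]
wrist_force: [0.2, -0.7, -1.5]
finger_gap: 13.9
```

```bash
python3 go.py 417 -308.2 176 8.3
python3 - <<'E'
from h import *
c=eyes.camera("scene"); w=cloud(c); p=w[cover(w,c["color"],1)&(w[...,2]>72)&(w[...,2]<130)]
cc,s,a=ray_dir_fit(p);A=np.c_[p[:,:2]-cc,np.ones(len(p))];print(cc,s,a,np.linalg.lstsq(A,p[:,2],rcond=None)[0].round(3))
E
```

```text
t 47.5 pose [ 417.2 -308.2  190.3] 8.4 rp [180.  -0.] gap 13.9 F [ 0.2 -0.7 -1.5]
spin 0.1 = 1x0.12 | offset [-0.2  0.  14.3] = 1x[-0.2  0.  14.3]
[ 418.85693359 -309.03369141] [119.33580017089844, 178.58995056152344] 8.440947 [-1.0000e-03  2.0000e-03  8.5609e+01]
```

>>> drive_tool([
  {"offset": [0, 0, 5], "spin": 0, "jaw": 0},
  {"offset": [0, 0, 4], "spin": 0, "jaw": 0},
  {"offset": [0, 0, 3], "spin": 0, "jaw": 0},
  {"offset": [0, 0, 3], "spin": 0, "jaw": 0},
  {"offset": [0, 0, 1], "spin": 0, "jaw": 0},
  {"offset": [0, 0, 0], "spin": 0, "jaw": 0},
  {"offset": [0, 0, 0], "spin": 0, "jaw": 0},
])

```text
clock: 48.3
eef_pos: [417.0, -308.1, 173.9]
eef_rot: [-3.142, -0.0, 0.147]
wrist_force: [-3.0, 2.1, 4.9]
finger_gap: 13.7
```

Home, with light contact. Release and rise, then go to the blue cover.

>>> drive_tool([
  {"offset": [0, 0, 0], "spin": 0, "jaw": 20},
  {"offset": [0, 0, 0], "spin": 0, "jaw": 40},
  {"offset": [0, 0, 0], "spin": 0, "jaw": 40},
  {"offset": [0, 0, 0], "spin": 0, "jaw": 40},
  {"offset": [0, 0, -20], "spin": 0, "jaw": 40},
  {"offset": [0, 0, -40], "spin": 0, "jaw": 40},
  {"offset": [0, -40, -15], "spin": 0, "jaw": 40},
  {"offset": [0, -40, 0], "spin": 0, "jaw": 40},
  {"offset": [0, -40, 0], "spin": 0, "jaw": 40},
  {"offset": [0, -40, 0], "spin": 0, "jaw": 40},
  {"offset": [0, -40, 0], "spin": 0, "jaw": 40},
  {"offset": [0, -40, 0], "spin": 0, "jaw": 40},
  {"offset": [0, -40, 0], "spin": 0, "jaw": 40},
  {"offset": [0, -40, 0], "spin": 0, "jaw": 40},
  {"offset": [0, -40, 0], "spin": 0, "jaw": 40},
  {"offset": [0, 0, 0], "spin": 0, "jaw": 40},
  {"offset": [0, 0, 0], "spin": 0, "jaw": 40},
])

```text
clock: 50.0
eef_pos: [364.3, 48.5, 248.8]
eef_rot: [3.141, -0.0, 0.149]
wrist_force: [0.5, -0.7, -0.0]
finger_gap: 40.0
```

```bash
python3 - <<'E'
from h import *
c,w=state("c"); binfit(w,c["color"],1,(416,-309)); binfit(w,c["color"],0,(445,288))
E
python3 go.py 653 286.5 240 9.8 653 286.5 135 9.8
```

```text
bracket c [481.6 293.6] size [ 8.5 57.9] own-x deg 189.4 foot x 17.2 RIGHT ztop 39.3
bracket c [404.8 280.5] size [ 8.7 57.3] own-x deg 10.5 foot x 16.5 RIGHT ztop 38.6
B cover [651.8 287.6] [118.1 177.5] 10.0 plane [-0.0000e+00 -1.0000e-03  1.1645e+01] handle [array([652.1, 286.6]), array([14.8, 60.5]), np.float32(10.0)]
bin/cover top 1 [ 416.3 -308.2] [120.  178.4] 8.3 z 70.6
bin/cover top 0 [444.1 289.7] [108.5 166.5] 10.1 z 65.2
t 50.0 pose [364.4  47.8 248.7] 8.4 rp [180.  -0.] gap 40.0 F [ 0.1 -0.5 -0.1]
spin -1.4 = 1x-1.35 | offset [ 325.  -186.1    8.7] = 10x[ 32.5 -18.6   0.9]
spin 0.0 = 0x0.00 | offset [  0.   0. 105.] = 3x[ 0.  0. 35.]
```

>>> drive_tool([
  {"offset": [0, 0, 0], "spin": -1.5, "jaw": 40},
  {"offset": [16, -9, 0], "spin": 0, "jaw": 40},
  {"offset": [32.5, -18.6, 0], "spin": 0, "jaw": 40},
  {"offset": [32.5, -18.6, 0], "spin": 0, "jaw": 40},
  {"offset": [32.5, -18.6, 0], "spin": 0, "jaw": 40},
  {"offset": [32.5, -18.6, 0], "spin": 0, "jaw": 40},
  {"offset": [32.5, -18.6, 0], "spin": 0, "jaw": 40},
  {"offset": [32.5, -18.6, 0], "spin": 0, "jaw": 40},
  {"offset": [32.5, -18.6, 0], "spin": 0, "jaw": 40},
  {"offset": [32.5, -18.6, 0], "spin": 0, "jaw": 40},
  {"offset": [32.5, -18.6, 0], "spin": 0, "jaw": 40},
  {"offset": [16.5, -9.7, 0], "spin": 0, "jaw": 40},
  {"offset": [0, 0, 30], "spin": 0, "jaw": 40},
  {"offset": [0, 0, 40], "spin": 0, "jaw": 40},
  {"offset": [0, 0, 30], "spin": 0, "jaw": 40},
  {"offset": [0, 0, 13], "spin": 0, "jaw": 40},
  {"offset": [0, 0, 0], "spin": 0, "jaw": 40},
  {"offset": [0, 0, 0], "spin": 0, "jaw": 40},
])

```text
clock: 51.85
eef_pos: [653.2, 286.8, 137.3]
eef_rot: [-3.141, -0.002, 0.173]
wrist_force: [-0.2, -0.6, 1.4]
finger_gap: 39.9
```

```bash
python3 go.py 653 286.4 115 9.9
```

```text
t 51.9 pose [653.2 286.8 137.3] 9.9 rp [-1.8e+02 -1.0e-01] gap 39.9 F [-0.2 -0.6  1.4]
spin -0.0 = 1x-0.01 | offset [-0.3  0.4 22.3] = 1x[-0.3  0.4 22.3]
```

>>> drive_tool([
  {"offset": [0, 0, 12], "spin": 0, "jaw": 40},
  {"offset": [0, 0, 8], "spin": 0, "jaw": 40},
  {"offset": [0, 0, 1], "spin": 0, "jaw": 40},
  {"offset": [0, 0, 0], "spin": 0, "jaw": 40},
  {"offset": [0, 0, 0], "spin": 0, "jaw": 10},
  {"offset": [0, 0, 0], "spin": 0, "jaw": 0},
  {"offset": [0, 0, 0], "spin": 0, "jaw": 0},
  {"offset": [0, 0, 0], "spin": 0, "jaw": 0},
  {"offset": [0, 0, 0], "spin": 0, "jaw": 0},
  {"offset": [0, 0, 0], "spin": 0, "jaw": 0},
  {"offset": [0, 0, 0], "spin": 0, "jaw": 0},
  {"offset": [0, 0, 0], "spin": 0, "jaw": 0},
])

```text
clock: 53.05
eef_pos: [652.4, 287.3, 114.9]
eef_rot: [-3.142, -0.0, 0.173]
wrist_force: [-1.3, -0.0, 3.6]
finger_gap: 13.5
```

```bash
s=
python3 - <<'E'
from h import *
p=manip.read_state()["eef_pos"]; t=p+np.array([444.7-652.05,289-286.55,0]); print(t)
import subprocess
subprocess.run(["python3","go.py"]+[str(v) for v in (p[0],p[1],240,9.9,t[0],t[1],240,9.9,t[0],t[1],190,9.9)])
E
```

```text
t 53.0 pose [652.4 287.3 114.9] 9.9 rp [-180.   -0.] gap 13.5 F [-1.3 -0.   3.6]
spin 0.0 = 1x0.02 | offset [   0.     0.  -125.1] = 4x[  0.    0.  -31.3]
spin 0.0 = 0x0.00 | offset [-203.8  -38.1   -0. ] = 6x[-34.   -6.3  -0. ]
spin 0.0 = 0x0.00 | offset [ 0.  0. 50.] = 2x[ 0.  0. 25.]
[445.09746194 289.79724556 114.86452018]
```

>>> drive_tool([
  {"offset": [0, 0, -10], "spin": 0, "jaw": 0},
  {"offset": [0, 0, -25], "spin": 0, "jaw": 0},
  {"offset": [0, 0, -35], "spin": 0, "jaw": 0},
  {"offset": [0, 0, -35], "spin": 0, "jaw": 0},
  {"offset": [0, 0, -20], "spin": 0, "jaw": 0},
  {"offset": [-15, -3, 0], "spin": 0, "jaw": 0},
  {"offset": [-30, -5.5, 0], "spin": 0, "jaw": 0},
  {"offset": [-35, -6.5, 0], "spin": 0, "jaw": 0},
  {"offset": [-35, -6.5, 0], "spin": 0, "jaw": 0},
  {"offset": [-35, -6.5, 0], "spin": 0, "jaw": 0},
  {"offset": [-30, -5.5, 0], "spin": 0, "jaw": 0},
  {"offset": [-15, -3, 0], "spin": 0, "jaw": 0},
  {"offset": [-8.8, -1.2, 0], "spin": 0, "jaw": 0},
  {"offset": [0, 0, 20], "spin": 0, "jaw": 0},
  {"offset": [0, 0, 20], "spin": 0, "jaw": 0},
  {"offset": [0, 0, 10], "spin": 0, "jaw": 0},
  {"offset": [0, 0, 0], "spin": 0, "jaw": 0},
  {"offset": [0, 0, 0], "spin": 0, "jaw": 0},
])

```text
clock: 54.85
eef_pos: [445.6, 289.4, 190.3]
eef_rot: [-3.141, -0.0, 0.173]
wrist_force: [0.1, -0.2, -1.6]
finger_gap: 13.7
```

>>> drive_tool([
  {"offset": [0, 0, 5], "spin": 0, "jaw": 0},
  {"offset": [0, 0, 4], "spin": 0, "jaw": 0},
  {"offset": [0, 0, 3], "spin": 0, "jaw": 0},
  {"offset": [0, 0, 3], "spin": 0, "jaw": 0},
  {"offset": [0, 0, 0], "spin": 0, "jaw": 0},
  {"offset": [0, 0, 0], "spin": 0, "jaw": 0},
])

```text
clock: 55.45
eef_pos: [445.1, 289.4, 174.7]
eef_rot: [3.142, 0.0, 0.173]
wrist_force: [-0.1, -0.0, -2.5]
finger_gap: 13.9
```

>>> drive_tool([
  {"offset": [0, 0, 1], "spin": 0, "jaw": 0},
  {"offset": [0, 0, 0], "spin": 0, "jaw": 0},
  {"offset": [0, 0, 0], "spin": 0, "jaw": 20},
  {"offset": [0, 0, 0], "spin": 0, "jaw": 40},
  {"offset": [0, 0, 0], "spin": 0, "jaw": 40},
  {"offset": [0, 0, 0], "spin": 0, "jaw": 40},
  {"offset": [0, 0, -20], "spin": 0, "jaw": 40},
  {"offset": [0, 0, -40], "spin": 0, "jaw": 40},
  {"offset": [0, 40, -15], "spin": 0, "jaw": 40},
  {"offset": [0, 40, 0], "spin": 0, "jaw": 40},
  {"offset": [0, 40, 0], "spin": 0, "jaw": 40},
  {"offset": [0, 40, 0], "spin": 0, "jaw": 40},
  {"offset": [0, 40, 0], "spin": 0, "jaw": 40},
  {"offset": [0, 40, 0], "spin": 0, "jaw": 40},
  {"offset": [0, 40, 0], "spin": 0, "jaw": 40},
  {"offset": [0, 0, 0], "spin": 0, "jaw": 40},
  {"offset": [0, 0, 0], "spin": 0, "jaw": 40},
])

```text
clock: 57.15
eef_pos: [493.3, 13.1, 248.6]
eef_rot: [-3.141, 0.0, 0.171]
wrist_force: [0.4, 0.1, -0.3]
finger_gap: 40.0
```

Run:
```python
from h import *
c,w=state("d"); col=c["color"]; binfit(w,col,1,(416,-309)); binfit(w,col,0,(445,288))
for y,n in((1,(416,-309)),(0,(445,288))):
    p=w[cover(w,col,y)]; p=p[(p[:,2]>60)&(p[:,2]<80)]; A=np.c_[p[:,:2]-n,np.ones(len(p))]; print(np.linalg.lstsq(A,p[:,2],rcond=None)[0].round(3))
```

```text
bin/cover top 1 [ 416.4 -308. ] [119.9 178.4] 8.3 z 70.6
bin/cover top 0 [445.1 289.6] [119.4 176.4] 9.8 z 70.6
[-0.0000e+00 -1.0000e-03  7.0655e+01]
[-0.    -0.    70.667]
```

View pics/t_d.png

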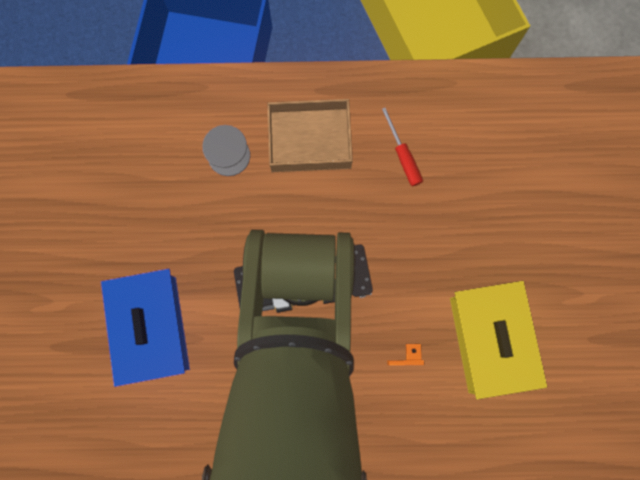

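Run:
```python
from h import *
c=eyes.camera("scene"); w=cloud(c); brackets(w,c["color"]); d=np.load("scene0.npz"); t=eyes.camera("top"); print(np.round(cloud(t)[303,282]))
print(manip.sign_off())
```

```text
[459.  38. 339.]
the job is handed in; nothing more can be done
None
```

The job is done and handed in at about 57 s on the robot's clock; the sign-off reports no verdict.

- **Covers off:** I lifted both covers and laid them flat on the bench. The blue cover touched its bin's rim on the first try and tilted about 23° in the grip, with 32 N shown at the wrist. I moved it further out and let it level under a light grip. The next check showed it flat.
- **Brackets:** Only four silver brackets were there. The two left-hand ones are in the yellow bin and the two right-hand ones in the blue bin, seen there in the picture before I put the covers back. I left the green and orange look-alikes alone.
- **Covers back on:** Each cover is back on the bin of its own colour:

| | Yellow cover | Blue cover |
|---|---|---|
| Top height | 70.6 mm (as at the start) | 70.6 mm (as at the start) |
| Tilt | 0.001 rad or less | 0.001 rad or less |
| Off the bin's rim centre | about 0.5 mm | about 1 mm |
| Angle to the bin | about 0.2° | about 0.3° |

- **Other things:** The carton, wire spool and screwdriver look unmoved in the pictures. The last scene view showed no silver bracket left on the bench.
- **Final pose:** The arm stood clear of everything at the end. None of the last checks failed. The two cameras differed by about 2 mm throughout, which is within their calibration.

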